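Pack a preserving jar with carrots and seal it

ROBOT

A 7-joint arm with a two-finger parallel gripper is mounted at the origin on the work surface. World frame = base frame: x ahead of the robot, y to its left, z up, the work surface at z = 0. Lengths are in mm, angles in rad, forces in N, time in s.
With the tool pointing down it reaches from about 400 to 875 mm from the base axis. Payload 4.4 kg.
Tool frame: the origin (TCP) lies midway between the tips of the shut fingers; the grasp point (between the pads) lies 19 mm behind it; x points along the fingers, z is the direction in which the jaws open and shut, and the axes are right-handed (so a half turn about x gives the same grasp; the last joint's range is limited). The gripper opens to 85 mm and grips with 20 to 120 N. Pads are 22 mm wide; open, the fingers measure 114 mm over their backs; the gripper's body (76 mm by 85 mm) begins 54 mm behind the grasp point. The pads swing forward as they close: fully open they stand 13 mm farther back than shut.
Start: joints at [-1.302, 0.628, 0.038, 1.517, -0.027, 0.996, -0.02], TCP at [213.554, 613.932, 231.313] pointing down, gripper open.
Joint ranges: [-3.06, 3.06], [-0.37, 2.12], [-1.25, 1.32], [0.18, 2.47], [-1.1, 4.24], [0.23, 1.98], [-2.94, 2.94]. Speed limits (rad/s): [2.57, 2.57, 3.14, 3.14, 3.14, 3.14, 3.14].

INTERFACE

Orientations are given as [roll, pitch, yaw] about the fixed x, y, z axes, in that order (R = Rz(yaw) Ry(pitch) Rx(roll)).
In Python, from cell import ctrl gives the robot as it stands. The module is installed in compiled form; this text tells all that it offers.
- The arm moves only by the tool servo_tool, never from a script. Its argument "rows" is a list of rows, each an object of numbers: "dx", "dy", "dz": the shift along the tool's x, y, z in units of 750 mm (1.0 is 750 mm); "wx", "wy", "wz": the turn, a rotation vector about the tool's x, y, z in units of 6 degrees (1.0 is 6 degrees); "fingers": the closure, from 0 (fully open) to 1 (shut). In form: [{"dx": .., "dy": .., "dz": .., "wx": .., "wy": .., "wz": .., "fingers": ..}, ...]. A call has 1 to 5 rows; each row shifts and turns the commanded pose from where the row before left it, along the tool's axes as they then stand; what a row does not reach is not made up. A row lasts 1/8 s, in which the tool goes at most 62.5 mm and 10.7 degrees, less where a joint would pass 70% of its speed; a pose out of reach is approached as far as the arm can. A call with a number of a shift or a turn outside -1 to 1 is refused whole. A call with a gripper value outside its range is refused whole. The fingers move at their own pace and stop on an object; the grip force is fixed at half the most. Time passes only in rows, so rows that do not move let the fingers close. It gives the time, the measured TCP pose, the force and the opening at its end, in the units of the state.
- ctrl.read_state(): the state, without advancing time (a new reading comes with each control period).
- ctrl.get_image(name): name is "scene" or "top" or "wrist"; returns the picture (400x640x3 uint8, red, green, blue); there is no depth.
- ctrl.camera_info(name): a dict with "fovy" (degrees; the focal length in pixels is half the picture's height over the tangent of half this angle, whatever the lens; pixels are square), "cx", "cy" (the principal point, pixels), "R" (3x3) and "t" (3): a world point X has camera coordinates R X + t. Camera axes: x right, y down, z forward; pixel columns grow to the right and rows downward; lengths in mm; the calibration is good to about 2 mm. A picture is of the moment at which its call begins: read the wrist's pose just before it. camera_info takes no time and is no camera call; for the wrist camera it gives the pose at the moment of the call.
- ctrl.finish_job(): hands the job in, once; it reports no verdict.
Trained networks look in the newest picture that a camera, given by its name, has taken for a name from the list of things; names that differ only in an ending like _2 or _b are one class to them, and where a whole thing is asked for, a point or a joint stands for the part that bears it (a point fixed in the world has none). Each returns a list of dicts, best first, with "conf" (0 to 1); they miss things now and then, are a little off and sometimes report something else, mostly with a low value. They report only what shows in the picture. A call takes as long as a camera call. They do not tell look-alikes from the thing itself.
- ctrl.search_frame(label, camera): "extent" ([centre column, centre row, width, height] in pixels, round what is visible of it).
- ctrl.silhouettes(label, camera): "region" (400x640 bool, what is visible of it) and "extent" ([centre column, centre row, width, height] in pixels, round what is visible of it).
- ctrl.mark_of(label, camera): "point" ([column, row] in pixels: a listed point, or the origin of a listed thing).
The state is a dict: "clock": time; "qpos": joint angles; "qd": joint speeds; "tau": joint torques, N m; "eef_pos": TCP position; "tool_rot": TCP orientation; "force": force on the tool from outside, world axes, zero at the start; "torque": the same for the moment, N m; "width": finger opening in mm.
Only numpy, scipy, OpenCV 4.12 (cv2) and the standard library are available. Lean on these libraries where they do the work, as an engineer would, in place of code of your own. Each camera call takes 0.05 s, during which the arm holds its last target.

TASK

Take the loose wooden lid off the preserving jar and set it aside, then pack every carrot from the chopping board into the jar so that it stands tip down, crown up; lower each one in hanging straight down from the fingers, not at a slant, so that it does not scrape the seal. Then put the lid back on and press it down until it is fully home, and leave the garlic, the leek and the bowl where they are.

Things in the scene. Friction and masses are not known exactly. Their poses are not given: they have to be found in the camera images.
- carrot0: Carrot, 145 mm, about 75 g, lying on the board (None if absent). Origin: centre of its widest place, the shoulder (28 mm thick, 14 mm above the board); +x runs to the tip, 125 mm away; the other way the stalk stub ends at 20 mm. Mid-length 23 mm thick, near the tip 16. Centre of mass at 50 mm. Pinched at the shoulder it stays level in a firm grip; at about 2 N it turns and hangs tip down.
- carrot1: Another carrot like carrot0, same size and origin (None if absent).
- carrot2: Another carrot like carrot0, same size and origin (None if absent).
- carrot3: Another carrot like carrot0, same size and origin (None if absent).
- board: Chopping board, 240 x 400 x 16 mm, fixed, its origin under its centre; the carrots lie on its top, 16 mm above the table, shoulders towards the robot.
- jar: Glass preserving jar, fixed, origin under its centre: 108 mm outside diameter, 178 mm high, inside 100 mm wide, inner floor 8 mm up. Top view round, no handle.
- mouth (a point): Centre of the jar's mouth, level with its glass rim (178 mm above the table).
- seal (a joint): The white silicone seal ring on the jar's rim, 98 mm inside diameter: 0 = standing 6 mm proud of the rim, 0.006 = pushed right down. It gives way at about 9 N and stays down; the lid's own weight does not move it.
- lid: Loose round wooden lid, about 180 g, at first just laid on the jar; origin under the centre of its plug. Plug 92 mm wide, 9 mm deep; flange 116 mm wide from 9 to 21 mm; mushroom knob from 21 to 46 mm: neck 22-24 mm thick, head 30 mm from 39 mm up. Fully home the flange lies on the rim, origin 169 mm above the jar's underside; merely laid on, it stands 6 mm higher on the seal.
- garlic: Bystander: garlic bulb, 52 mm across, 58 mm high, origin under its centre.
- leek: Bystander: leek lying on the table, 44 mm thick, 225 mm long along its x, origin under its middle.
- bowl: Bystander: stoneware bowl, 110 mm across, 45 mm high, origin under its centre.
Mind the look-alikes: they are no part of the job. What is shaped like the carrot2 but purple is not meant. Leave any black look-alike of the carrot1 alone.

How it is judged (in metres and radians):
On the way, in this order (a step that is already met when the one before it is completed fails the run):
1. every carrot stands in the jar, tip down, crown below the rim (horizontal distance between each of carrot0, carrot1, carrot2, carrot3 and mouth below 0.05 m and z of carrot0 in the frame of jar between 0.09 and 0.155 m and angle between each of carrot0, carrot1, carrot2, carrot3's own x axis and vertical above 2.25 rad and z of carrot1 in the frame of jar between 0.09 and 0.155 m and z of carrot2 in the frame of jar between 0.09 and 0.155 m and z of carrot3 in the frame of jar between 0.09 and 0.155 m), for 0.2 s.
2. the lid is on the jar and pressed fully home (horizontal distance between lid and mouth below 0.009 m and z of lid in the frame of jar between 0.165 and 0.1715 m and angle between lid's own z axis and vertical below 0.06 rad and value of joint seal above 0.0045 m), for 0.2 s.
At the end, for the whole second after the job is handed in: Every carrot stands in the jar tip down (crown up, within 50 degrees of upright, shoulder 90 to 155 mm above the jar's underside); the lid sits level on the mouth, centred within 9 mm, the seal pushed down at least 4.5 of its 6 mm; all at rest (all of step 1 and all of step 2 and linear speed of each of carrot0, carrot1, carrot2, carrot3, lid below 0.02 m/s); the robot touches nothing.
It fails at once if the garlic is moved by more than 40 mm (distance of garlic from where it was at the start of the episode above 0.04 m).
It fails at once if the leek is moved by more than 40 mm (distance of leek from where it was at the start of the episode above 0.04 m).
It fails at once if the bowl is moved by more than 40 mm (distance of bowl from where it was at the start of the episode above 0.04 m).
It fails at once if a carrot goes into the mouth at a slant (over 35 degrees from hanging straight down, shoulder 17 to 110 mm above the rim) ((horizontal distance between carrot0 and mouth below 0.04 m and z of carrot0 in the frame of jar between 0.195 and 0.288 m and angle between carrot0's own x axis and vertical below 2.53 rad) or (horizontal distance between carrot1 and mouth below 0.04 m and z of carrot1 in the frame of jar between 0.195 and 0.288 m and angle between carrot1's own x axis and vertical below 2.53 rad) or (horizontal distance between carrot2 and mouth below 0.04 m and z of carrot2 in the frame of jar between 0.195 and 0.288 m and angle between carrot2's own x axis and vertical below 2.53 rad) or (horizontal distance between carrot3 and mouth below 0.04 m and z of carrot3 in the frame of jar between 0.195 and 0.288 m and angle between carrot3's own x axis and vertical below 2.53 rad)).
Of carrot0, carrot1, carrot2, carrot3 only 3 to 4 are there at a start; the rules pass over those that are not, and their reading is None.
At some moment in a run one of carrot0, carrot1, carrot2, carrot3 may be knocked a few centimetres aside while the robot is not near it.
It also fails if it takes over 208 s, if anything falls off the work surface, if the arm or the gripper's body presses on something with over 40 N, if the wrist force passes 120 N, or if a joint passes its speed limit or range.

## Working session

There is one attempt and no reset: what is moved stays moved. The work goes in short steps, Python scripts to look and compute and a tool call to move; the robot and the scene stay as the last step left them, time stands still between calls to the robot, and variables do not carry over. Pictures are saved under pics/ and viewed, and the job is handed in when it is done.

Besides the shell and the picture viewer there is one more tool, called after "Call:" as name(argument=value, ...) on one line, values as JSON. servo_tool: Moves the arm, as the interface text tells. Its arguments: {"type":"object","properties":{"rows":{"type":"array"}},"required":["rows"]}

```bash
mkdir -p pics; cat > h.py <<'E'
from cell import ctrl
import numpy as np, cv2
from scipy.spatial.transform import Rotation as Rn
def K(ci):
    f=200/np.tan(np.radians(ci['fovy'])/2); return f,ci['cx'],ci['cy']
def ray(ci,p):
    f,cx,cy=K(ci); R=np.array(ci['R']);t=np.array(ci['t'])
    d=R.T@np.array([(p[0]-cx)/f,(p[1]-cy)/f,1]); return -R.T@t,d
def onz(ci,p,z):
    o,d=ray(ci,p); return o+d*(z-o[2])/d[2]
def proj(ci,X):
    f,cx,cy=K(ci); c=np.array(ci['R'])@np.array(X)+np.array(ci['t']); return np.array([cx+f*c[0]/c[2],cy+f*c[1]/c[2]])
def snap(cam,name):
    im=ctrl.get_image(cam); cv2.imwrite(f'pics/{name}.png',im[:,:,::-1]); return im
E
python3 - <<'E'
from h import *
s=ctrl.read_state(); print({k:np.round(v,3).tolist() for k,v in s.items()})
for c in ['scene','top','wrist']:
    snap(c,'a_'+c); ci=ctrl.camera_info(c); print(c,ci)
E
```

```text
{'clock': 0.0, 'qpos': [-1.302, 0.629, 0.038, 1.518, -0.027, 0.996, -0.02], 'qd': [-0.001, 0.0, 0.001, -0.001, -0.0, -0.001, 0.0], 'tau': [0.001, -56.341, 1.226, -19.344, 0.011, 0.01, 0.0], 'eef_pos': [213.337, 613.299, 230.379], 'tool_rot': [-3.136, 1.569, -1.9], 'force': [0.513, -0.754, 0.434], 'torque': [-0.009, -0.043, 0.014], 'width': 85.118}
scene {'fovy': 52.36674320821154, 'cx': 320.7224349243538, 'cy': 201.6039573886213, 'R': array([[ 0.48280581,  0.8755617 ,  0.01703674],
       [ 0.71226445, -0.38129279, -0.58931754],
       [-0.50948789,  0.2966606 , -0.80772185]]), 't': array([-182.41243306, -311.97169936, 1396.30480134])}
top {'fovy': 48.630736118729914, 'cx': 314.71755752681025, 'cy': 196.00099866255886, 'R': array([[ 0.02269173, -0.99973587, -0.00364487],
       [-0.98419197, -0.02169809, -0.17577076],
       [ 0.17564524,  0.00757579, -0.98442438]]), 't': array([ -60.64519851,  544.26681241, 1132.38383409])}
wrist {'fovy': 71.22166143888008, 'cx': 322.51936723425115, 'cy': 199.08892145568964, 'R': array([[ 0.32773413,  0.94476926, -0.00117352],
       [ 0.8937664 , -0.3096385 ,  0.32450828],
       [ 0.30622208, -0.10740129, -0.94588213]]), 't': array([-649.61720649,  -43.59952682,  379.86448045])}
```

View pics/a_scene.png

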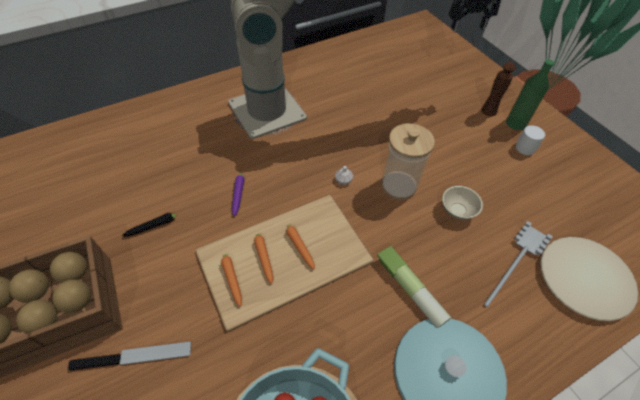

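View pics/a_top.png

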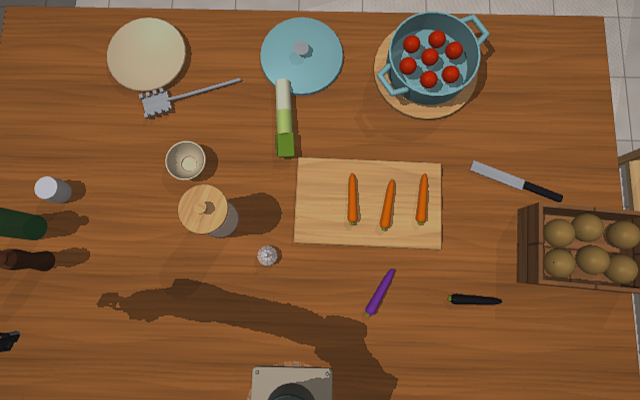

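View pics/a_wrist.png

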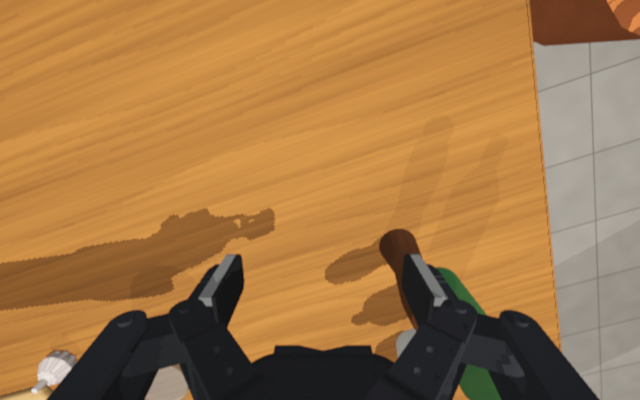

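Three orange carrots in top view at (353,198), (388,205) and (423,198). The purple one at (380,292) and the black one at (475,299) are off the board, so they are look-alikes. The jar with its lid is at about (205,210).

```bash
python3 - <<'E'
from h import *
for c in ['top','scene']:
    ci=ctrl.camera_info(c)
    im=snap(c,'b_'+c)
    for l in ['carrot0','lid','jar','mouth','garlic','leek','bowl','board']:
        r=ctrl.mark_of(l,c)
        z={'carrot0':30,'lid':175,'mouth':178}.get(l,0)
        for d in r[:6]:
            print(c,l,round(d['conf'],2),np.round(d['point'],1),np.round(onz(ci,d['point'],z)[:2],1))
# carrot by colour in top
ci=ctrl.camera_info('top'); im=ctrl.get_image('top')
hsv=cv2.cvtColor(im,cv2.COLOR_RGB2HSV)
m=((hsv[:,:,0]>5)&(hsv[:,:,0]<18)&(hsv[:,:,1]>190)&(hsv[:,:,2]>120)).astype(np.uint8)
m[:, :300]=0;m[:150]=0;m[245:]=0;m[:,440:]=0
n,lab,st,ce=cv2.connectedComponentsWithStats(m)
for i in range(1,n):
    if st[i,4]>60:
        ys,xs=np.where(lab==i)
        P=np.array([onz(ci,(x,y),28)[:2] for x,y in zip(xs,ys)])
        mu=P.mean(0);u,s,v=np.linalg.svd(P-mu); a=v[0]*np.sign(v[0][0]); q=(P-mu)@a
        print(st[i],mu.round(1),'ax',a.round(3),'yaw',np.degrees(np.arctan2(a[1],a[0])).round(1),'near',(mu+a*q.min()).round(1),'far',(mu+a*q.max()).round(1))
cv2.imwrite('pics/b_crop.png',cv2.resize(im[150:260,280:450,::-1],None,fx=4.5,fy=4.5,interpolation=cv2.INTER_CUBIC))
E
```

```text
top carrot0 0.97 [347.2 216.1] [ 495.8 -136.8]
top carrot0 0.79 [422.7 218.1] [ 494.9 -339.2]
top carrot0 0.75 [454.7 298.9] [ 285.3 -418. ]
top carrot0 0.64 [368.  308.3] [ 256.4 -193. ]
top carrot0 0.63 [382.2 220.9] [ 484.9 -230.7]
top lid 0.57 [201.1 209.5] [484.5 218.5]
top jar 0.67 [220.6 220.7] [479.3 209.3]
top mouth 0.68 [383.2 220. ] [ 468.7 -211.3]
top garlic 0.83 [268.6 255.5] [387.4  73.3]
top garlic 0.17 [189.8 161.2] [646.  306.3]
top leek 0.75 [282.7 120.8] [770.8  48.6]
top bowl 0.61 [189.3 164. ] [637.8 307.2]
top board 0.91 [370.3 203.7] [ 535.8 -202.4]
scene carrot0 0.93 [226.2 259.8] [ 489.7 -333.9]
scene carrot0 0.81 [167.7 217.1] [ 293.8 -425.3]
scene carrot0 0.64 [239.6 178.4] [ 259.2 -203.9]
scene carrot0 0.63 [257.2 239.3] [ 471.6 -241.4]
scene carrot0 0.59 [289.8 232.6] [ 493.4 -157.6]
scene lid 0.75 [409.8 144.5] [482.4 206.7]
scene jar 0.82 [401.9 185.8] [487.4 215.8]
scene mouth 0.76 [411.3 141.1] [476.3 215.3]
scene garlic 0.55 [343.2 179.9] [385.5  72.9]
scene leek 0.74 [345. 180.] [388.4  77.4]
scene leek 0.55 [412.2 289.6] [770.7  44.5]
scene bowl 0.81 [454.5 210.6] [632.5 296. ]
scene board 0.7 [283.  258.3] [ 538.3 -201. ]
scene board 0.58 [454.  210.7] [632.1 294.5]
[348 173   9  49 351] [ 541.7 -149.2] ax [1.    0.011] yaw 0.6 near [ 483.  -149.9] far [ 615.3 -148.5]
[416 174  11  48 366] [ 544.6 -338.6] ax [ 0.995 -0.102] yaw -5.9 near [ 486.5 -332.7] far [ 617.1 -346.1]
[380 180  14  48 359] [ 527.4 -245. ] ax [ 0.985 -0.17 ] yaw -9.8 near [ 469.5 -235. ] far [ 598.2 -257.2]
```

View pics/b_crop.png

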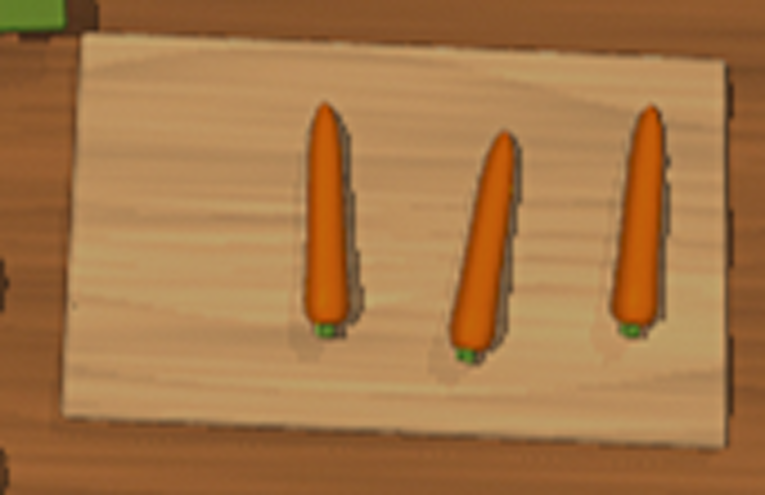

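```bash
cat >> h.py <<'E'
def T(s=None):
    s=s or ctrl.read_state(); return np.array(s['eef_pos'],float),Rn.from_euler('xyz',s['tool_rot']).as_matrix()
def down(yaw):  # jaw (tool z) direction at angle yaw(deg) from world x ; tool x down
    a=np.radians(yaw); x=np.array([0,0,-1.]); z=np.array([np.cos(a),np.sin(a),0]); y=np.cross(z,x); return np.stack([x,y,z],1)
def plan(wps,fingers,p=None,R=None,vmax=55,wmax=9,show=True):
    """wps: list of (pos,Rmat or None). prints rows in tool axes"""
    if p is None: p,R=T()
    out=[]
    for tp,tR in wps:
        tp=np.array(tp,float); tR=R if tR is None else tR
        rv=Rn.from_matrix(R.T@tR).as_rotvec(degrees=True)
        n=max(1,int(np.ceil(np.linalg.norm(tp-p)/vmax-1e-6)),int(np.ceil(np.linalg.norm(rv)/wmax-1e-6)))
        for i in range(n):
            k=n-i
            rv=Rn.from_matrix(R.T@tR).as_rotvec(degrees=True)/k
            d=R.T@(tp-p)/k/750; w=rv/6
            d=np.round(d,4); w=np.round(w,3)
            row={'dx':d[0],'dy':d[1],'dz':d[2],'wx':w[0],'wy':w[1],'wz':w[2]}
            row={a:float(b) for a,b in row.items() if b!=0}; row['fingers']=fingers
            p=p+R@(d*750); R=R@Rn.from_rotvec(w*6,degrees=True).as_matrix()
            out.append(row)
    if show:
        import json
        for i in range(0,len(out),5): print(json.dumps(out[i:i+5]))
    return p,R
E
python3 - <<'E'
from h import *
p,R=T(); print(p,R.round(3))
ci=ctrl.camera_info('wrist'); c=-np.array(ci['R']).T@np.array(ci['t']); print('cam',c, 'in tool',R.T@(c-p), 'fwd in tool',(R.T@np.array(ci['R'])[2]).round(3))
print('jaw yaw',np.degrees(np.arctan2(R[1,2],R[0,2])))
im=ctrl.get_image('top'); cv2.imwrite('pics/c.png',cv2.resize(im[130:260,150:300,::-1],None,fx=5,fy=4.5))
ci=ctrl.camera_info('top')
hsv=cv2.cvtColor(im,cv2.COLOR_RGB2HSV)
for d in ctrl.silhouettes('lid','top')[:2]:
    m=d['region'].astype(np.uint8);print(d['conf'],d['extent'],m.sum())
    cs,_=cv2.findContours(m,cv2.RETR_EXTERNAL,cv2.CHAIN_APPROX_NONE); cc=max(cs,key=cv2.contourArea)
    e=cv2.fitEllipse(cc);print(e,onz(ci,e[0],196))
plan([((213,614,330),None),((470,225,330),None)],0)
plan([((213,614,330),None),((440,212,330),down(90))],0)
plan([((213,614,330),None),((440,212,330),down(-90))],0)
E
```

```text
[213.55676075 613.94916822 231.33780302] [[-0.    -0.944  0.329]
 [ 0.     0.329  0.944]
 [-1.     0.     0.   ]]
cam [135.64590854 641.29133155 373.41146696] in tool [-142.07053337   82.574395      0.23153503] fwd in tool [ 0.946 -0.325  0.001]
jaw yaw 70.81595336312775
0.75 [204.4, 210.1, 50.9, 47.9] 1975
((202.54617309570312, 209.43722534179688), (48.10802459716797, 50.46745300292969), 52.470367431640625) [481.75110334 209.54324253 196.        ]
[{"dx": -0.0658, "dy": 0.0004, "dz": -0.0001, "fingers": 0}, {"dx": -0.0658, "dy": 0.0003, "dz": -0.0001, "fingers": 0}, {"dy": -0.0549, "dz": -0.0419, "fingers": 0}, {"dy": -0.0549, "dz": -0.0419, "fingers": 0}, {"dy": -0.0549, "dz": -0.0419, "fingers": 0}]
[{"dy": -0.0549, "dz": -0.0419, "fingers": 0}, {"dy": -0.0549, "dz": -0.0419, "fingers": 0}, {"dy": -0.0549, "dz": -0.0419, "fingers": 0}, {"dy": -0.0549, "dz": -0.0419, "fingers": 0}, {"dy": -0.0549, "dz": -0.042, "fingers": 0}]
[{"dy": -0.0548, "dz": -0.0419, "fingers": 0}]
[{"dx": -0.0658, "dy": 0.0004, "dz": -0.0001, "fingers": 0}, {"dx": -0.0658, "dy": 0.0003, "dz": -0.0001, "fing
[... 1010 characters left out ...]
ingers": 0}, {"dy": -0.0334, "dz": 0.0072, "wx": 1.489, "fingers": 0}, {"dy": -0.0319, "dz": 0.0123, "wx": 1.489, "fingers": 0}]
[{"dy": -0.0296, "dz": 0.0172, "wx": 1.489, "fingers": 0}, {"dy": -0.0266, "dz": 0.0215, "wx": 1.489, "fingers": 0}, {"dy": -0.0229, "dz": 0.0254, "wx": 1.489, "fingers": 0}, {"dy": -0.0187, "dz": 0.0286, "wx": 1.489, "fingers": 0}, {"dy": -0.014, "dz": 0.0312, "wx": 1.489, "fingers": 0}]
[{"dy": -0.009, "dz": 0.033, "wx": 1.489, "fingers": 0}, {"dy": -0.0037, "dz": 0.034, "wx": 1.489, "fingers": 0}, {"dy": 0.0016, "dz": 0.0341, "wx": 1.489, "fingers": 0}, {"dy": 0.0069, "dz": 0.0335, "wx": 1.489, "fingers": 0}, {"dy": 0.012, "dz": 0.032, "wx": 1.49, "fingers": 0}]
```

View pics/c.png

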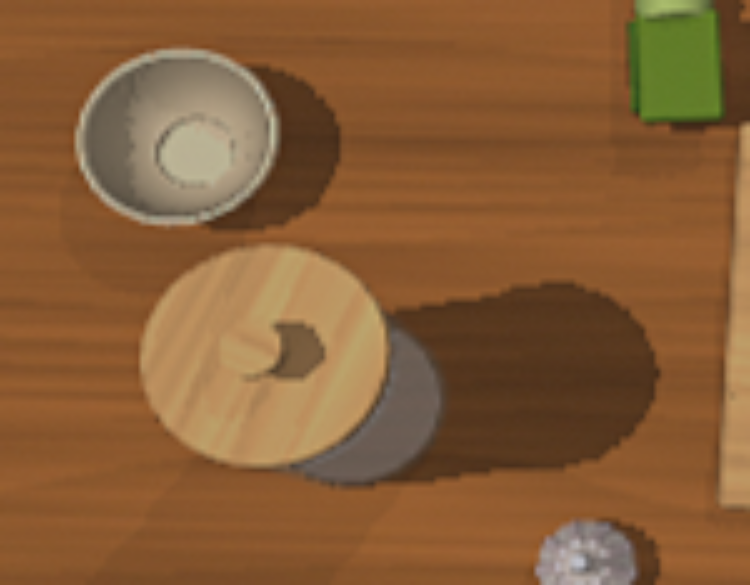

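Call:
servo_tool(rows=[{"dx": -0.066,"fingers": 0},{"dx": -0.066,"fingers": 0},{"dy": -0.0557,"dz": -0.042,"wx": -0.355,"fingers": 0},{"dy": -0.0541,"dz": -0.044,"wx": -0.355,"fingers": 0},{"dy": -0.0525,"dz": -0.046,"wx": -0.355,"fingers": 0}])

```text
schema error: expected keys dx, dy, dz, wx, wy, wz, fingers
```

Call:
servo_tool(rows=[{"dy": -0.0508,"dz": -0.0478,"wx": -0.355,"fingers": 0},{"dy": -0.049,"dz": -0.0497,"wx": -0.355,"fingers": 0},{"dy": -0.0472,"dz": -0.0514,"wx": -0.355,"fingers": 0},{"dy": -0.0452,"dz": -0.0531,"wx": -0.355,"fingers": 0}])

```text
schema error: expected keys dx, dy, dz, wx, wy, wz, fingers
```

```bash
python3 - <<'E'
from h import *
print(T()[0])
plan([((478,209.5,330),down(90))],0)
E
```

```text
[213.5492692  613.93736327 231.30706295]
[{"dx": -0.0146, "dy": -0.0567, "dz": -0.0437, "wx": -0.355, "fingers": 0}, {"dx": -0.0146, "dy": -0.055, "dz": -0.0458, "wx": -0.355, "fingers": 0}, {"dx": -0.0146, "dy": -0.0533, "dz": -0.0478, "wx": -0.355, "fingers": 0}, {"dx": -0.0146, "dy": -0.0515, "dz": -0.0498, "wx": -0.355, "fingers": 0}, {"dx": -0.0146, "dy": -0.0496, "dz": -0.0516, "wx": -0.355, "fingers": 0}]
[{"dx": -0.0147, "dy": -0.0476, "dz": -0.0534, "wx": -0.356, "fingers": 0}, {"dx": -0.0146, "dy": -0.0456, "dz": -0.0552, "wx": -0.355, "fingers": 0}, {"dx": -0.0147, "dy": -0.0435, "dz": -0.0568, "wx": -0.356, "fingers": 0}, {"dx": -0.0146, "dy": -0.0414, "dz": -0.0585, "wx": -0.355, "fingers": 0}]
```

Call:
servo_tool(rows=[{"dx": -0.066,"dy": 0,"dz": 0,"wx": 0,"wy": 0,"wz": 0,"fingers": 0},{"dx": -0.066,"dy": 0,"dz": 0,"wx": -0.8,"wy": 0,"wz": 0,"fingers": 0},{"dx": 0,"dy": -0.052,"dz": -0.048,"wx": -0.8,"wy": 0,"wz": 0,"fingers": 0},{"dx": 0,"dy": -0.05,"dz": -0.053,"wx": -0.8,"wy": 0,"wz": 0,"fingers": 0},{"dx": 0,"dy": -0.046,"dz": -0.058,"wx": -0.798,"wy": 0,"wz": 0,"fingers": 0}])

```text
clock: 1.82
eef_pos: [304.4, 476.3, 330.5]
tool_rot: [-0.925, 1.57, 0.649]
force: [0.8, 1.1, 0.2]
width: 85.4
```

Call:
servo_tool(rows=[{"dx": 0,"dy": -0.046,"dz": -0.065,"wx": 0,"wy": 0,"wz": 0,"fingers": 0},{"dx": 0,"dy": -0.046,"dz": -0.065,"wx": 0,"wy": 0,"wz": 0,"fingers": 0},{"dx": 0,"dy": -0.046,"dz": -0.065,"wx": 0,"wy": 0,"wz": 0,"fingers": 0},{"dx": 0,"dy": -0.046,"dz": -0.065,"wx": 0,"wy": 0,"wz": 0,"fingers": 0}])

```text
clock: 2.33
eef_pos: [442.5, 281.1, 330.6]
tool_rot: [-0.873, 1.57, 0.698]
force: [1.0, 0.2, 0.3]
width: 85.6
```

```bash
python3 - <<'E'
from h import *
p,R=T(); print(p,R.round(3))
plan([((478,209.5,330),down(90))],0)
E
```

```text
[442.49841999 281.09748915 330.61273158] [[ 0.001 -1.    -0.   ]
 [ 0.001 -0.     1.   ]
 [-1.    -0.001  0.001]]
[{"dx": 0.0004, "dy": -0.0237, "dz": -0.0477, "wx": 0.001, "wy": 0.003, "wz": 0.003, "fingers": 0}, {"dx": 0.0004, "dy": -0.0236, "dz": -0.0478, "wx": 0.001, "wy": 0.003, "wz": 0.004, "fingers": 0}]
```

Call:
servo_tool(rows=[{"dx": 0,"dy": -0.025,"dz": -0.048,"wx": 0,"wy": 0,"wz": 0,"fingers": 0},{"dx": 0,"dy": -0.025,"dz": -0.048,"wx": 0,"wy": 0,"wz": 0,"fingers": 0},{"dx": 0,"dy": 0,"dz": 0,"wx": 0,"wy": 0,"wz": 0,"fingers": 0}])

```text
clock: 2.7
eef_pos: [480.7, 206.8, 330.5]
tool_rot: [-2.523, 1.569, -0.959]
force: [-0.2, 0.1, -0.7]
width: 85.8
```

```bash
python3 - <<'E'
from h import *
p,R=T(); print(p)
ci=ctrl.camera_info('wrist'); im=snap('wrist','d')
print('expect knob top px',proj(ci,[482,209.5,221]),'flange',proj(ci,[482,209.5,196]))
for c in ['top','scene']:
    ci=ctrl.camera_info(c); snap(c,'d_'+c)
E
```

```text
[480.74412082 206.83054285 330.50874348]
expect knob top px [325.52374058 196.44794358] flange [325.31584055 188.79161531]
```

View pics/d.png

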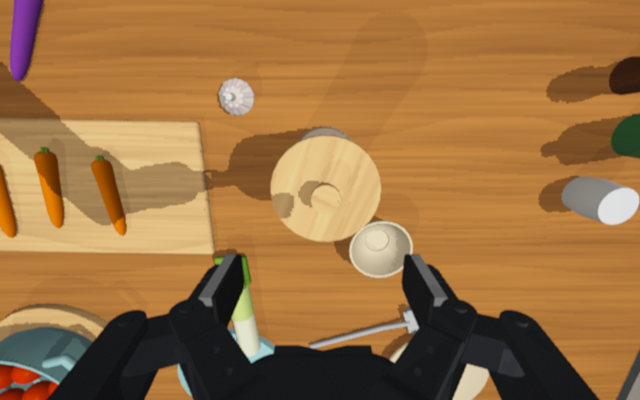

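Knob at (325,198), matching the expected position (482, 209.5). Now grasp it.

Call:
servo_tool(rows=[{"dx": 0.0573,"dy": -0.002,"dz": 0.0036,"wx": 0,"wy": 0,"wz": 0,"fingers": 0},{"dx": 0.0573,"dy": 0,"dz": 0,"wx": 0,"wy": 0,"wz": 0,"fingers": 0},{"dx": 0.0573,"dy": 0,"dz": 0,"wx": 0,"wy": 0,"wz": 0,"fingers": 0.3},{"dx": 0,"dy": 0,"dz": 0,"wx": 0,"wy": 0,"wz": 0,"fingers": 0.5},{"dx": 0,"dy": 0,"dz": 0,"wx": 0,"wy": 0,"wz": 0,"fingers": 0.6}])

```text
clock: 3.48
eef_pos: [481.0, 214.5, 202.6]
tool_rot: [-1.04, 1.569, 0.532]
force: [-0.8, -0.7, 0.5]
width: 33.9
```

Call:
servo_tool(rows=[{"dx": 0,"dy": 0,"dz": 0,"wx": 0,"wy": 0,"wz": 0,"fingers": 0.7},{"dx": 0,"dy": 0,"dz": 0,"wx": 0,"wy": 0,"wz": 0,"fingers": 0.8},{"dx": 0,"dy": 0,"dz": 0,"wx": 0,"wy": 0,"wz": 0,"fingers": 1},{"dx": 0,"dy": 0,"dz": 0,"wx": 0,"wy": 0,"wz": 0,"fingers": 1}])

```text
clock: 3.98
eef_pos: [481.3, 213.0, 203.2]
tool_rot: [-1.398, 1.569, 0.172]
force: [-1.4, -3.9, 6.7]
width: 26.9
```

```bash
python3 - <<'E'
from h import *
s=ctrl.read_state();print(T(s)[0],s['width'],s['force'])
snap('scene','e')
im=cv2.imread('pics/e.png')[70:230,330:500]; cv2.imwrite('pics/e.png',cv2.resize(im,None,fx=3.5,fy=3.5))
E
```

```text
[481.29034208 213.00473268 203.1686003 ] 26.87006551491048 [-1.42893772 -3.9369003   6.66052465]
```

View pics/e.png

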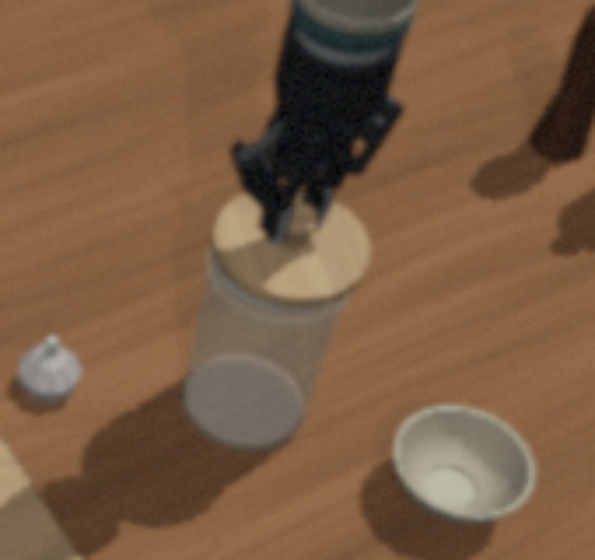

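Call:
servo_tool(rows=[{"dx": -0.02,"dy": 0,"dz": 0,"wx": 0,"wy": 0,"wz": 0,"fingers": 1},{"dx": -0.03,"dy": 0,"dz": 0,"wx": 0,"wy": 0,"wz": 0,"fingers": 1},{"dx": -0.04,"dy": 0,"dz": 0,"wx": 0,"wy": 0,"wz": 0,"fingers": 1},{"dx": 0,"dy": 0,"dz": 0,"wx": 0,"wy": 0,"wz": 0,"fingers": 1},{"dx": 0,"dy": 0,"dz": 0,"wx": 0,"wy": 0,"wz": 0,"fingers": 1}])

```text
clock: 4.65
eef_pos: [480.1, 213.7, 268.7]
tool_rot: [0.557, 1.57, 2.128]
force: [-1.8, -0.1, -2.1]
width: 27.0
```

```bash
python3 - <<'E'
from h import *
for i in range(4):
  s=ctrl.read_state();print(s['clock'],T(s)[0],s['width'],np.round(s['force'],1)); 
  if i==1: snap('scene','f')
  elif i==2: snap('wrist','f_w')
im=cv2.imread('pics/f.png')[50:230,330:500]; cv2.imwrite('pics/f.png',cv2.resize(im,None,fx=3,fy=3))
E
```

```text
4.65 [480.10481343 213.74023935 268.74707625] 27.003385544580944 [-1.8 -0.1 -2.1]
4.65 [480.10481343 213.74023935 268.74707625] 27.003385544580944 [-1.8 -0.1 -2.1]
4.7 [479.85693626 213.47402285 268.25472746] 27.182130655631994 [ 1.3 -0.1 -3. ]
4.75 [479.78957593 213.3399536  267.98031886] 27.02450567441078 [ 0.2 -0.2 -2.3]
```

View pics/f.png

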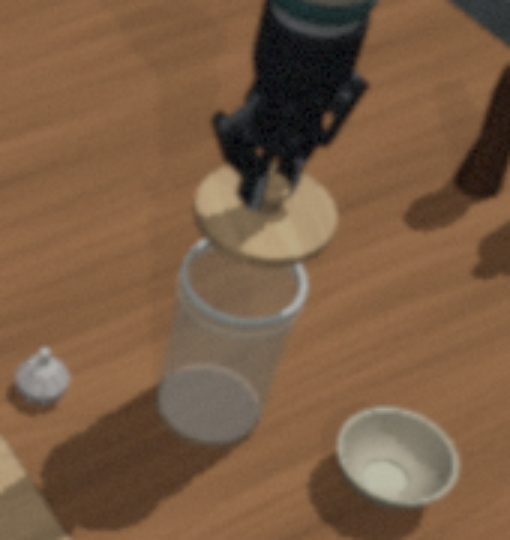

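View pics/f_w.png

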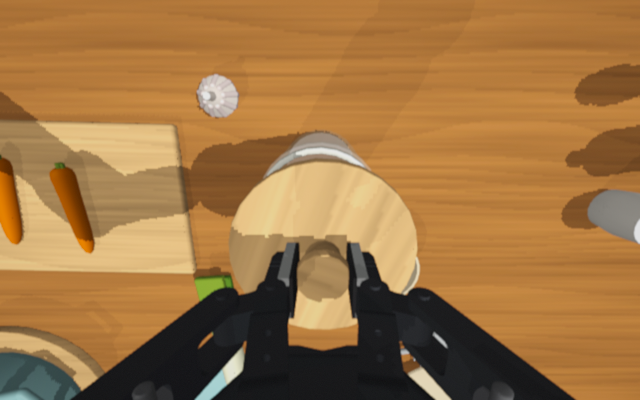

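Call:
servo_tool(rows=[{"dx": 0,"dy": -0.03,"dz": -0.0375,"wx": 0,"wy": 0,"wz": 0,"fingers": 1},{"dx": 0,"dy": -0.03,"dz": -0.04,"wx": 0,"wy": 0,"wz": 0,"fingers": 1},{"dx": 0,"dy": -0.03,"dz": -0.04,"wx": 0,"wy": 0,"wz": 0,"fingers": 1},{"dx": 0,"dy": -0.03,"dz": -0.04,"wx": 0,"wy": 0,"wz": 0,"fingers": 1},{"dx": 0.04,"dy": 0,"dz": 0,"wx": 0,"wy": 0,"wz": 0,"fingers": 1}])

```text
clock: 5.38
eef_pos: [573.8, 91.3, 239.4]
tool_rot: [-1.867, 1.565, -0.302]
force: [-0.2, 0.6, -2.7]
width: 26.7
```

Call:
servo_tool(rows=[{"dx": 0.06,"dy": 0,"dz": 0,"wx": 0,"wy": 0,"wz": 0,"fingers": 1},{"dx": 0.06,"dy": 0,"dz": 0,"wx": 0,"wy": 0,"wz": 0,"fingers": 1},{"dx": 0.06,"dy": 0,"dz": 0,"wx": 0,"wy": 0,"wz": 0,"fingers": 1},{"dx": 0.05,"dy": 0,"dz": 0,"wx": 0,"wy": 0,"wz": 0,"fingers": 1},{"dx": 0.02,"dy": 0,"dz": 0,"wx": 0,"wy": 0,"wz": 0,"fingers": 1}])

```text
clock: 6.0
eef_pos: [568.4, 95.0, 48.4]
tool_rot: [1.742, 1.565, -2.97]
force: [-0.8, 0.7, -1.8]
width: 26.8
```

Call:
servo_tool(rows=[{"dx": 0,"dy": 0,"dz": 0,"wx": 0,"wy": 0,"wz": 0,"fingers": 1},{"dx": 0,"dy": 0,"dz": 0,"wx": 0,"wy": 0,"wz": 0,"fingers": 1}])

```text
clock: 6.25
eef_pos: [571.7, 95.5, 52.6]
tool_rot: [-1.375, 1.568, 0.196]
force: [-0.6, -0.3, -2.3]
width: 27.0
```

Call:
servo_tool(rows=[{"dx": 0.018,"dy": 0,"dz": 0,"wx": 0,"wy": 0,"wz": 0,"fingers": 1},{"dx": 0.008,"dy": 0,"dz": 0,"wx": 0,"wy": 0,"wz": 0,"fingers": 1},{"dx": 0.003,"dy": 0,"dz": 0,"wx": 0,"wy": 0,"wz": 0,"fingers": 1},{"dx": 0,"dy": 0,"dz": 0,"wx": 0,"wy": 0,"wz": 0,"fingers": 1},{"dx": 0,"dy": 0,"dz": 0,"wx": 0,"wy": 0,"wz": 0,"fingers": 1}])

```text
clock: 6.88
eef_pos: [570.7, 95.3, 29.8]
tool_rot: [-1.303, 1.57, 0.268]
force: [-0.4, -0.6, -2.7]
width: 26.8
```

Call:
servo_tool(rows=[{"dx": 0.002,"dy": 0,"dz": 0,"wx": 0,"wy": 0,"wz": 0,"fingers": 1},{"dx": 0.001,"dy": 0,"dz": 0,"wx": 0,"wy": 0,"wz": 0,"fingers": 1},{"dx": 0,"dy": 0,"dz": 0,"wx": 0,"wy": 0,"wz": 0,"fingers": 1}])

```text
clock: 7.25
eef_pos: [570.8, 95.3, 28.5]
tool_rot: [-1.284, 1.57, 0.286]
force: [-2.0, -0.7, 6.9]
width: 26.8
```

```bash
python3 - <<'E'
from h import *
s=ctrl.read_state();print(T(s)[0],s['width'],s['force'])
im=snap('scene','g');cv2.imwrite('pics/g.png',cv2.resize(im[130:330,300:500,::-1],None,fx=3,fy=3))
E
```

```text
[570.81073907  95.34218267  28.46953171] 26.836935484322836 [-1.99762161 -0.65059678  6.94156562]
```

View pics/g.png

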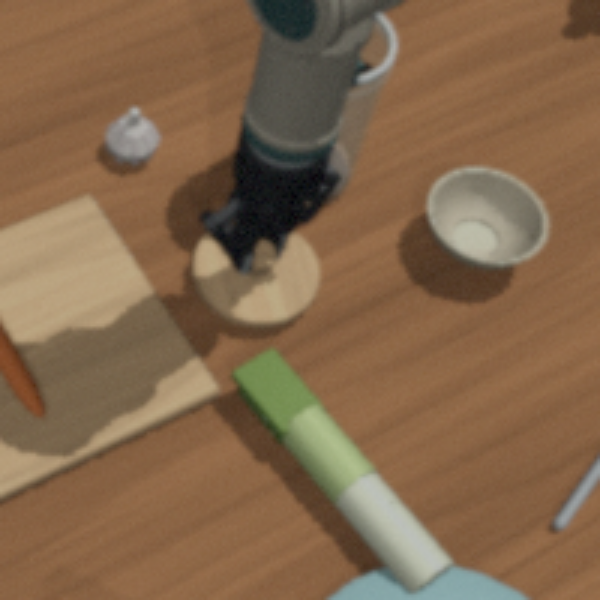

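Call:
servo_tool(rows=[{"dx": 0,"dy": 0,"dz": 0,"wx": 0,"wy": 0,"wz": 0,"fingers": 0.7},{"dx": 0,"dy": 0,"dz": 0,"wx": 0,"wy": 0,"wz": 0,"fingers": 0.3},{"dx": 0,"dy": 0,"dz": 0,"wx": 0,"wy": 0,"wz": 0,"fingers": 0.2},{"dx": -0.04,"dy": 0,"dz": 0,"wx": 0,"wy": 0,"wz": 0,"fingers": 0.1},{"dx": -0.07,"dy": 0,"dz": 0,"wx": 0,"wy": 0,"wz": 0,"fingers": 0}])

```text
clock: 7.92
eef_pos: [569.1, 95.1, 109.0]
tool_rot: [1.763, 1.566, -2.949]
force: [0.6, -0.6, 0.1]
width: 85.7
```

Call:
servo_tool(rows=[{"dx": -0.06,"dy": 0.02,"dz": -0.04,"wx": 0,"wy": 0,"wz": 0,"fingers": 0},{"dx": -0.04,"dy": 0.02,"dz": -0.06,"wx": 0,"wy": 0,"wz": 0,"fingers": 0},{"dx": 0,"dy": 0.02,"dz": -0.07,"wx": 0,"wy": 0,"wz": 0,"fingers": 0},{"dx": 0,"dy": 0.02,"dz": -0.07,"wx": 0,"wy": 0,"wz": 0,"fingers": 0},{"dx": 0,"dy": 0.02,"dz": -0.07,"wx": 0,"wy": 0,"wz": 0,"fingers": 0}])

```text
clock: 8.55
eef_pos: [495.1, -138.8, 185.1]
tool_rot: [-1.814, 1.57, -0.243]
force: [-0.0, 1.0, -0.5]
width: 85.5
```

Call:
servo_tool(rows=[{"dx": 0,"dy": 0,"dz": 0,"wx": 0,"wy": 0,"wz": 0,"fingers": 0},{"dx": 0,"dy": 0,"dz": 0,"wx": 0,"wy": 0,"wz": 0,"fingers": 0}])

```text
clock: 8.8
eef_pos: [495.7, -136.8, 184.8]
tool_rot: [-0.282, 1.57, 1.288]
force: [-0.2, 0.0, 0.4]
width: 85.5
```

```bash
cat >> h.py <<'E'
def carrots(cam,name=None,z=30):
    ci=ctrl.camera_info(cam); im=ctrl.get_image(cam)
    if name: cv2.imwrite(f'pics/{name}.png',im[:,:,::-1])
    hsv=cv2.cvtColor(im,cv2.COLOR_RGB2HSV)
    m=((hsv[:,:,0]>3)&(hsv[:,:,0]<16)&(hsv[:,:,1]>195)&(hsv[:,:,2]>60)).astype(np.uint8)
    n,lab,st,ce=cv2.connectedComponentsWithStats(m); res=[]
    for i in range(1,n):
        if st[i,4]<120: continue
        ys,xs=np.where(lab==i)
        P=np.array([onz(ci,(x,y),z)[:2] for x,y in zip(xs,ys)])
        mu=P.mean(0)
        if not(400<mu[0]<680 and -420<mu[1]<20): continue
        u,s,v=np.linalg.svd(P-mu,full_matrices=False); a=v[0]*np.sign(v[0][0]); q=(P-mu)@a
        r=dict(px=ce[i].round(0),n=st[i,4],yaw=np.degrees(np.arctan2(a[1],a[0])).round(1),near=(mu+a*q.min()).round(1),far=(mu+a*q.max()).round(1),L=np.ptp(q).round(1))
        res.append(r); print(cam,r)
    return res
E
python3 - <<'E'
from h import *
s=ctrl.read_state();print(T(s)[0],s['width'],s['force'])
carrots('wrist','h_w'); carrots('top','h_t'); 
E
```

```text
[ 495.67931891 -136.8210067   184.83238665] 85.5061960888794 [-0.22123646  0.00072304  0.42486587]
wrist {'px': array([229., 202.]), 'n': np.int32(978), 'yaw': np.float64(-8.9), 'near': array([ 468.5, -234.8]), 'far': array([ 583.4, -252.8]), 'L': np.float64(116.2)}
wrist {'px': array([306., 207.]), 'n': np.int32(397), 'yaw': np.float64(-3.1), 'near': array([ 481.9, -153.5]), 'far': array([ 605.7, -160.2]), 'L': np.float64(124.0)}
wrist {'px': array([148., 216.]), 'n': np.int32(1764), 'yaw': np.float64(-4.4), 'near': array([ 484.4, -332.7]), 'far': array([ 614.7, -342.6]), 'L': np.float64(130.6)}
top {'px': array([422., 200.]), 'n': np.int32(360), 'yaw': np.float64(-5.7), 'near': array([ 484.8, -332.6]), 'far': array([ 616.6, -345.7]), 'L': np.float64(132.4)}
```

View pics/h_w.png

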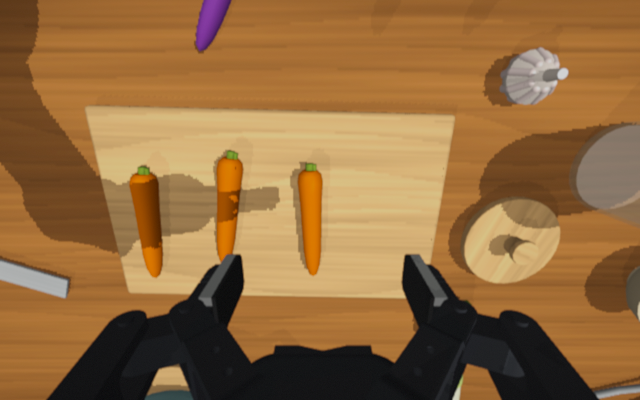

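View pics/h_t.png

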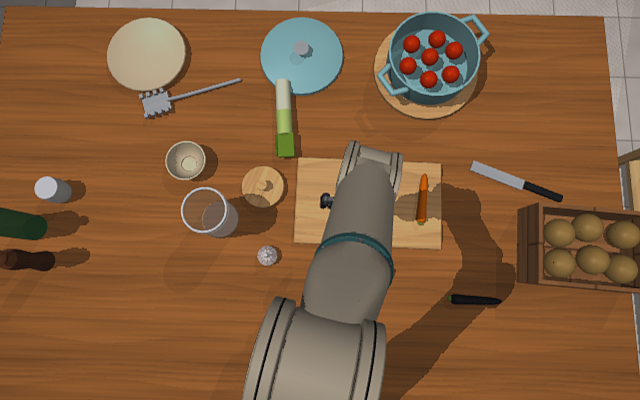

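```bash
python3 - <<'E'
from h import *
im=cv2.imread('pics/h_t.png'); cv2.imwrite('pics/h_c.png',cv2.resize(im[175:250,165:255],None,fx=8,fy=8,interpolation=cv2.INTER_CUBIC))
ci=ctrl.camera_info('wrist')
for p in [(310.5,180),(310,168),(313.5,274),(230,167),(226,256)]: print(p,onz(ci,p,30).round(1))
ci=ctrl.camera_info('top')
for j in [(482,209.5),(482,211.5)]:
    pts=np.array([proj(ci,[j[0]+50*np.cos(a),j[1]+50*np.sin(a),184]) for a in np.linspace(0,6.28,60)])
    big=cv2.resize(im[175:250,165:255],None,fx=8,fy=8,interpolation=cv2.INTER_CUBIC)
    for p in pts: cv2.circle(big,tuple(int(v) for v in ((p-[165,175]+.5)*8)),2,(0,0,255),-1)
    print(pts.min(0),pts.max(0)); cv2.imwrite('pics/h_c%d.png'%j[1],big)
E
```

```text
(310.5, 180) [ 493.3 -148.6   30. ]
(310, 168) [ 479.9 -149.    30. ]
(313.5, 274) [ 613.5 -146.2   30. ]
(230, 167) [ 479.1 -235.5   30. ]
(226, 256) [ 588.5 -251.7   30. ]
[182.55536569 189.14289898] [225.1933318  231.36962278]
[181.70438555 189.12463958] [224.34185199 231.35042954]
```

View pics/h_c209.png

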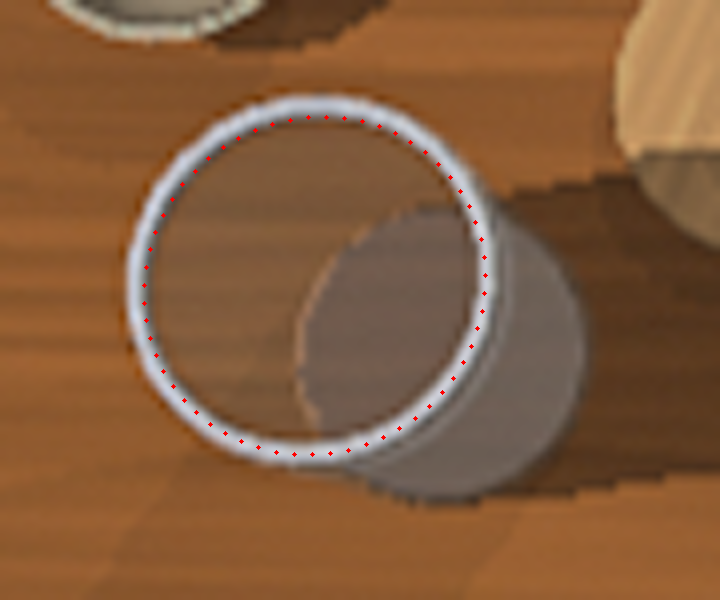

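Call:
servo_tool(rows=[{"dx": 0.06,"dy": 0.0076,"dz": -0.016,"wx": 0,"wy": 0,"wz": 0,"fingers": 0},{"dx": 0.06,"dy": 0,"dz": 0,"wx": 0,"wy": 0,"wz": 0,"fingers": 0.2},{"dx": 0.05,"dy": 0,"dz": 0,"wx": 0,"wy": 0,"wz": 0,"fingers": 0.3},{"dx": 0.035,"dy": 0,"dz": 0,"wx": 0,"wy": 0,"wz": 0,"fingers": 0.3},{"dx": 0.012,"dy": 0,"dz": 0,"wx": 0,"wy": 0,"wz": 0,"fingers": 0.3}])

```text
clock: 9.52
eef_pos: [489.5, -147.4, 20.6]
tool_rot: [1.061, 1.568, 2.634]
force: [0.0, -0.3, 0.0]
width: 59.8
```

Call:
servo_tool(rows=[{"dx": 0,"dy": 0,"dz": 0,"wx": 0,"wy": 0,"wz": 0,"fingers": 0.3},{"dx": 0,"dy": 0,"dz": 0,"wx": 0,"wy": 0,"wz": 0,"fingers": 0.4}])

```text
clock: 9.78
eef_pos: [490.7, -149.1, 23.1]
tool_rot: [-1.783, 1.569, -0.212]
force: [-0.2, 0.4, 0.4]
width: 51.3
```

```bash
python3 - <<'E'
from h import *
s=ctrl.read_state();print(T(s)[0],s['width'],s['force'])
snap('wrist','i_w')
E
```

```text
[ 490.74729771 -149.08172182   23.10523305] 51.25239189596436 [-0.15371711  0.36991145  0.40974738]
```

View pics/i_w.png

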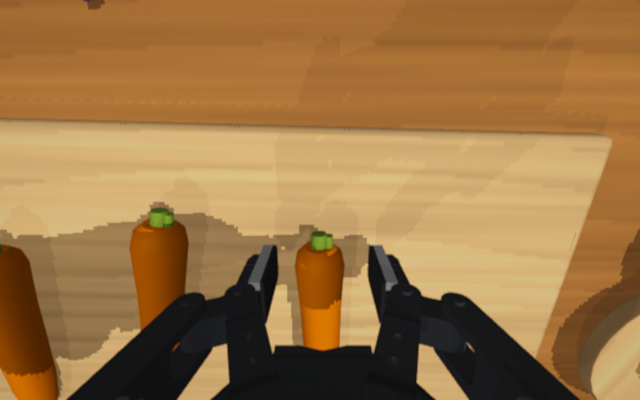

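Call:
servo_tool(rows=[{"dx": 0.004,"dy": 0,"dz": 0,"wx": 0,"wy": 0,"wz": 0,"fingers": 0.55},{"dx": 0,"dy": 0,"dz": 0,"wx": 0,"wy": 0,"wz": 0,"fingers": 0.62},{"dx": 0,"dy": 0,"dz": 0,"wx": 0,"wy": 0,"wz": 0,"fingers": 0.67},{"dx": 0,"dy": 0,"dz": 0,"wx": 0,"wy": 0,"wz": 0,"fingers": 0.7},{"dx": 0,"dy": 0,"dz": 0,"wx": 0,"wy": 0,"wz": 0,"fingers": 0.7}])

```text
clock: 10.45
eef_pos: [489.9, -149.2, 19.2]
tool_rot: [-0.544, 1.571, 1.027]
force: [-0.5, 0.1, 2.3]
width: 26.3
```

Call:
servo_tool(rows=[{"dx": 0,"dy": 0,"dz": 0,"wx": 0,"wy": 0,"wz": 0,"fingers": 0.7},{"dx": 0,"dy": 0,"dz": 0,"wx": 0,"wy": 0,"wz": 0,"fingers": 0.7}])

```text
clock: 10.7
eef_pos: [489.9, -149.2, 19.3]
tool_rot: [-1.321, 1.571, 0.25]
force: [-0.9, 0.1, 3.9]
width: 26.1
```

Call:
servo_tool(rows=[{"dx": -0.015,"dy": 0,"dz": 0,"wx": 0,"wy": 0,"wz": 0,"fingers": 0.7},{"dx": -0.03,"dy": 0,"dz": 0,"wx": 0,"wy": 0,"wz": 0,"fingers": 0.7},{"dx": -0.035,"dy": 0,"dz": 0,"wx": 0,"wy": 0,"wz": 0,"fingers": 0.7},{"dx": 0,"dy": 0,"dz": 0,"wx": 0,"wy": 0,"wz": 0,"fingers": 0.7},{"dx": 0,"dy": 0,"dz": 0,"wx": 0,"wy": 0,"wz": 0,"fingers": 0.7}])

```text
clock: 11.32
eef_pos: [489.5, -149.1, 78.9]
tool_rot: [1.283, 1.57, 2.853]
force: [0.4, -0.6, -1.7]
width: 26.5
```

```bash
python3 - <<'E'
from h import *
s=ctrl.read_state();print(T(s)[0],s['width'],s['force'])
snap('wrist','j_w')
im=snap('scene','j');cv2.imwrite('pics/j.png',cv2.resize(im[130:330,200:400,::-1],None,fx=3,fy=3))
E
```

```text
[ 489.52269632 -149.10982684   78.94830669] 26.49775128570439 [ 0.4439624  -0.62811914 -1.70269351]
```

View pics/j_w.png

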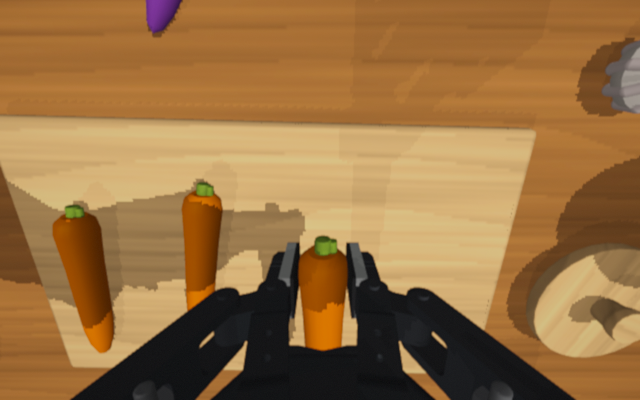

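View pics/j.png

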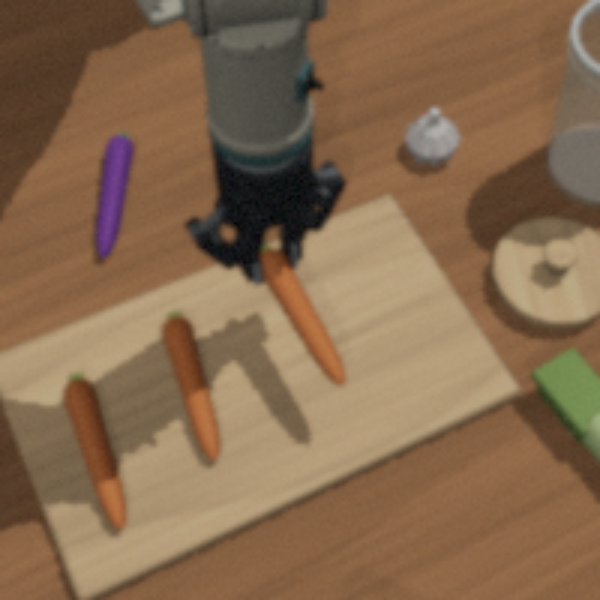

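Call:
servo_tool(rows=[{"dx": -0.04,"dy": 0,"dz": 0,"wx": 0,"wy": 0,"wz": 0,"fingers": 0.7},{"dx": -0.045,"dy": 0,"dz": 0,"wx": 0,"wy": 0,"wz": 0,"fingers": 0.7},{"dx": 0,"dy": 0,"dz": 0,"wx": 0,"wy": 0,"wz": 0,"fingers": 0.695},{"dx": 0,"dy": 0,"dz": 0,"wx": 0,"wy": 0,"wz": 0,"fingers": 0.695},{"dx": 0,"dy": 0,"dz": 0,"wx": 0,"wy": 0,"wz": 0,"fingers": 0.69}])

```text
clock: 12.05
eef_pos: [488.9, -148.9, 141.6]
tool_rot: [1.316, 1.568, 2.887]
force: [-1.2, -0.1, -0.5]
width: 26.8
```

Call:
servo_tool(rows=[{"dx": 0,"dy": 0,"dz": 0,"wx": 0,"wy": 0,"wz": 0,"fingers": 0.69},{"dx": 0,"dy": 0,"dz": 0,"wx": 0,"wy": 0,"wz": 0,"fingers": 0.69}])

```text
clock: 12.3
eef_pos: [489.6, -149.2, 142.4]
tool_rot: [1.344, 1.57, 2.915]
force: [-0.2, 0.1, -1.5]
width: 26.3
```

```bash
python3 - <<'E'
from h import *
s=ctrl.read_state();print(T(s)[0],s['width'],s['force'])
a=snap('wrist','k_w')
im=snap('scene','k');cv2.imwrite('pics/k.png',np.hstack([cv2.resize(im[130:330,200:400,::-1],(400,400)),cv2.resize(a[150:400,195:445,::-1],(400,400))]))
E
```

```text
[ 489.5671862  -149.15634538  142.37009144] 26.331936057189743 [-0.22022195  0.12275709 -1.52883932]
```

View pics/k.png

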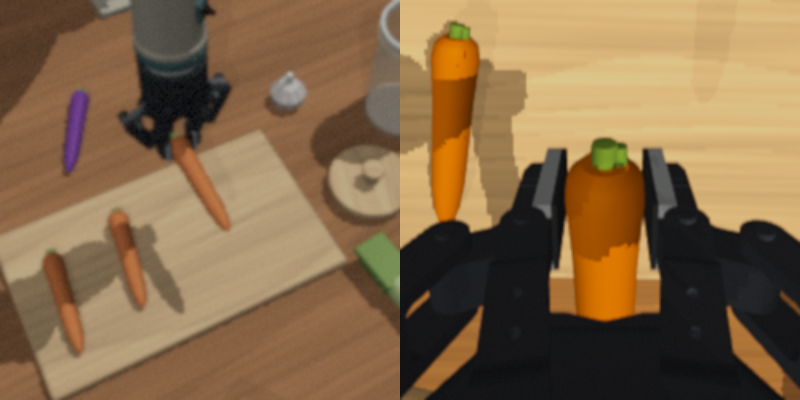

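Call:
servo_tool(rows=[{"dx": 0,"dy": 0,"dz": 0,"wx": 0,"wy": 0,"wz": 0,"fingers": 0.685},{"dx": 0,"dy": 0,"dz": 0,"wx": 0,"wy": 0,"wz": 0,"fingers": 0.685},{"dx": 0,"dy": 0,"dz": 0,"wx": 0,"wy": 0,"wz": 0,"fingers": 0.68},{"dx": 0,"dy": 0,"dz": 0,"wx": 0,"wy": 0,"wz": 0,"fingers": 0.68}])

```text
clock: 12.9
eef_pos: [489.7, -149.2, 142.9]
tool_rot: [1.38, 1.571, 2.951]
force: [-0.3, 0.1, -0.3]
width: 27.4
```

```bash
cat >> h.py <<'E'
def look(name,r=(130,330,200,400)):
    s=ctrl.read_state();print(T(s)[0].round(1),round(s['width'],2),np.round(s['force'],1))
    a=ctrl.get_image('wrist'); im=ctrl.get_image('scene')
    cv2.imwrite(f'pics/{name}.png',np.hstack([cv2.resize(im[r[0]:r[1],r[2]:r[3],::-1],(400,400)),cv2.resize(a[150:400,195:445,::-1],(400,400))]))
E
python3 -c "
from h import *
look('l')"
```

```text
[ 489.7 -149.2  142.9] 27.43 [-0.3  0.1 -0.3]
```

View pics/l.png

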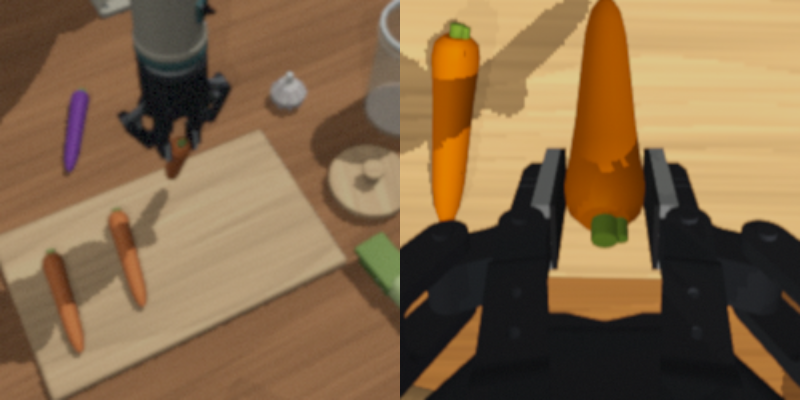

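Call:
servo_tool(rows=[{"dx": 0,"dy": 0,"dz": 0,"wx": 0,"wy": 0,"wz": 0,"fingers": 0.682},{"dx": 0,"dy": 0,"dz": 0,"wx": 0,"wy": 0,"wz": 0,"fingers": 0.682},{"dx": 0,"dy": 0,"dz": 0,"wx": 0,"wy": 0,"wz": 0,"fingers": 0.682},{"dx": 0,"dy": 0,"dz": 0,"wx": 0,"wy": 0,"wz": 0,"fingers": 0.682}])

```text
clock: 13.5
eef_pos: [489.8, -149.2, 142.9]
tool_rot: [0.914, 1.571, 2.485]
force: [-0.2, -0.4, -1.6]
width: 27.1
```

```bash
python3 -c "
from h import *
look('m')"
```

```text
[ 489.8 -149.2  142.9] 27.14 [-0.2 -0.4 -1.6]
```

View pics/m.png

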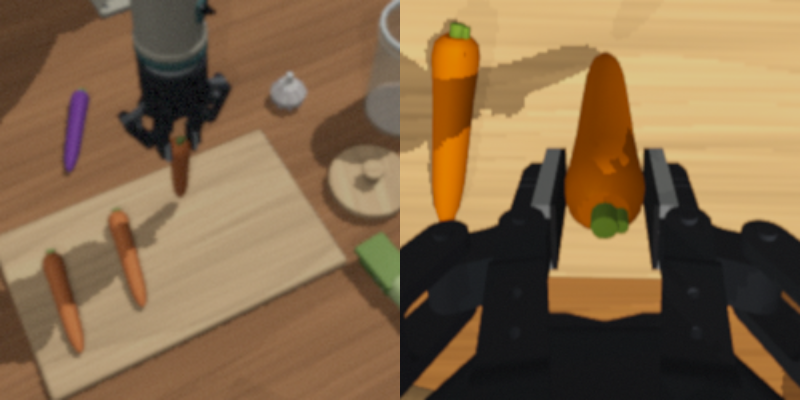

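```bash
python3 - <<'E'
from h import *
p,R=T(); ci=ctrl.camera_info('wrist')
S=p+np.array([0,0,11])
for off in (0,11,19):
  for a in (-30,-20,-10,0,10,20,30):
    S=p+np.array([0,0,off]); tip=S+125*np.array([np.sin(np.radians(a)),0,-np.cos(np.radians(a))])
    st=S-20*np.array([np.sin(np.radians(a)),0,-np.cos(np.radians(a))])
    print(off,a,proj(ci,tip).round(0),proj(ci,st).round(0))
im=snap('wrist','n')
E
```

```text
0 -30 [323. 128.] [322. 288.]
0 -20 [323. 149.] [323. 284.]
0 -10 [323. 170.] [323. 280.]
0 0 [323. 190.] [323. 274.]
0 10 [322. 211.] [323. 268.]
0 20 [322. 233.] [323. 261.]
0 30 [322. 254.] [323. 254.]
11 -30 [323. 129.] [322. 302.]
11 -20 [323. 151.] [323. 298.]
11 -10 [323. 172.] [323. 294.]
11 0 [323. 194.] [323. 288.]
11 10 [322. 215.] [323. 281.]
11 20 [322. 237.] [323. 274.]
11 30 [322. 260.] [323. 266.]
19 -30 [323. 130.] [322. 313.]
19 -20 [323. 152.] [323. 310.]
19 -10 [323. 174.] [323. 305.]
19 0 [323. 196.] [323. 299.]
19 10 [322. 219.] [323. 292.]
19 20 [322. 241.] [323. 285.]
19 30 [322. 264.] [323. 276.]
```

Carrot is hanging straight (about 5°). Firm up and carry over.

Call:
servo_tool(rows=[{"dx": 0,"dy": 0,"dz": 0,"wx": 0,"wy": 0,"wz": 0,"fingers": 0.69},{"dx": -0.03,"dy": 0,"dz": 0,"wx": 0,"wy": 0,"wz": 0,"fingers": 0.71},{"dx": -0.06,"dy": 0,"dz": 0,"wx": 0,"wy": 0,"wz": 0,"fingers": 0.71},{"dx": -0.07,"dy": 0,"dz": 0,"wx": 0,"wy": 0,"wz": 0,"fingers": 0.71},{"dx": -0.06,"dy": 0,"dz": 0,"wx": 0,"wy": 0,"wz": 0,"fingers": 0.71}])

```text
clock: 14.28
eef_pos: [489.9, -149.3, 309.8]
tool_rot: [-1.789, 1.57, -0.218]
force: [1.5, 0.2, -0.4]
width: 25.3
```

Call:
servo_tool(rows=[{"dx": -0.03,"dy": -0.005,"dz": 0.02,"wx": 0,"wy": 0,"wz": 0,"fingers": 0.71},{"dx": 0,"dy": -0.005,"dz": 0.04,"wx": 0,"wy": 0,"wz": 0,"fingers": 0.71},{"dx": 0,"dy": -0.005,"dz": 0.06,"wx": 0,"wy": 0,"wz": 0,"fingers": 0.71},{"dx": 0,"dy": 0,"dz": 0.07,"wx": 0,"wy": 0,"wz": 0,"fingers": 0.71},{"dx": 0,"dy": 0,"dz": 0.07,"wx": 0,"wy": 0,"wz": 0,"fingers": 0.71}])

```text
clock: 14.9
eef_pos: [500.8, 47.2, 330.4]
tool_rot: [-1.628, 1.571, -0.058]
force: [0.6, 0.2, -0.7]
width: 25.6
```

Call:
servo_tool(rows=[{"dx": 0,"dy": 0,"dz": 0.07,"wx": 0,"wy": 0,"wz": 0,"fingers": 0.71},{"dx": 0,"dy": 0,"dz": 0.06,"wx": 0,"wy": 0,"wz": 0,"fingers": 0.71},{"dx": 0,"dy": 0,"dz": 0.05,"wx": 0,"wy": 0,"wz": 0,"fingers": 0.71},{"dx": 0,"dy": 0,"dz": 0.03,"wx": 0,"wy": 0,"wz": 0,"fingers": 0.71},{"dx": 0,"dy": 0,"dz": 0.009,"wx": 0,"wy": 0,"wz": 0,"fingers": 0.71}])

```text
clock: 15.52
eef_pos: [500.5, 211.6, 330.1]
tool_rot: [1.059, 1.57, 2.632]
force: [0.8, -0.6, -0.0]
width: 26.0
```

Call:
servo_tool(rows=[{"dx": 0,"dy": 0,"dz": 0,"wx": 0,"wy": 0,"wz": 0,"fingers": 0.71},{"dx": 0,"dy": 0,"dz": 0,"wx": 0,"wy": 0,"wz": 0,"fingers": 0.71}])

```text
clock: 15.78
eef_pos: [501.3, 208.4, 330.4]
tool_rot: [3.124, 1.57, -1.59]
force: [0.1, -0.8, -1.2]
width: 25.6
```

```bash
python3 -c "
from h import *
look('o',(50,250,320,520)); snap('top','o_t'); snap('wrist','o_w')
ci=ctrl.camera_info('wrist')
print([proj(ci,[x,y,184]).round(0) for x,y in [(433,210),(533,210),(483,160),(483,260)]])
"
```

```text
[501.3 208.4 330.4] 25.65 [ 0.1 -0.8 -1.2]
[array([323., 118.]), array([323., 212.]), array([276., 168.]), array([371., 168.])]
```

View pics/o.png

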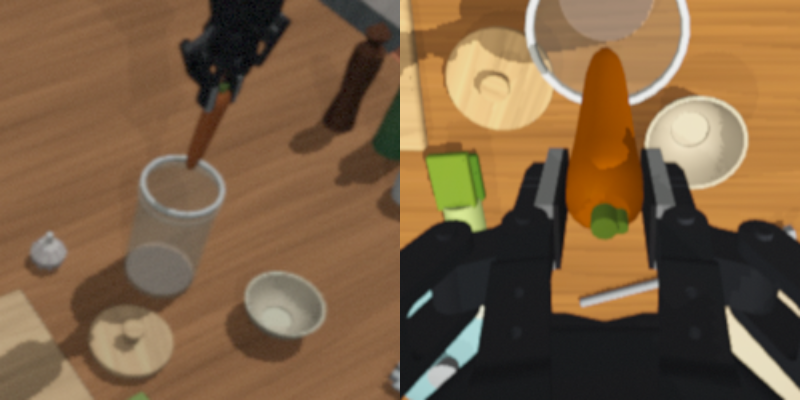

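View pics/o_w.png

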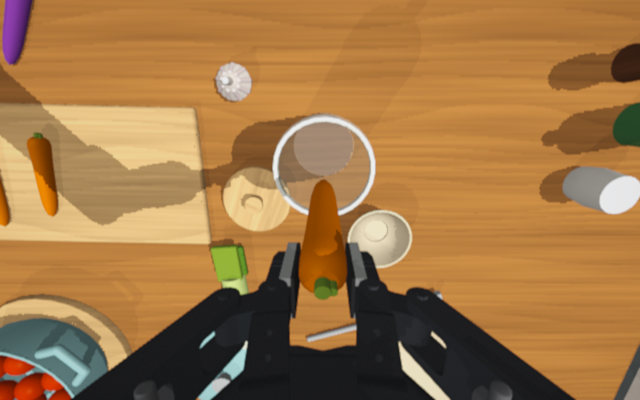

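Call:
servo_tool(rows=[{"dx": 0.04,"dy": 0,"dz": 0.003,"wx": 0,"wy": 0,"wz": 0,"fingers": 0.71},{"dx": 0.06,"dy": 0,"dz": 0,"wx": 0,"wy": 0,"wz": 0,"fingers": 0.71},{"dx": 0.06,"dy": 0,"dz": 0,"wx": 0,"wy": 0,"wz": 0,"fingers": 0.71},{"dx": 0.04,"dy": 0,"dz": 0,"wx": 0,"wy": 0,"wz": 0,"fingers": 0.71},{"dx": 0.03,"dy": 0,"dz": 0,"wx": 0,"wy": 0,"wz": 0,"fingers": 0.71}])

```text
clock: 16.6
eef_pos: [500.8, 211.7, 156.5]
tool_rot: [2.067, 1.569, -2.646]
force: [-0.6, 0.1, -0.4]
width: 25.5
```

Call:
servo_tool(rows=[{"dx": 0.016,"dy": 0,"dz": 0,"wx": 0,"wy": 0,"wz": 0,"fingers": 0.71},{"dx": 0.01,"dy": 0,"dz": 0,"wx": 0,"wy": 0,"wz": 0,"fingers": 0.71},{"dx": 0,"dy": 0,"dz": 0,"wx": 0,"wy": 0,"wz": 0,"fingers": 0.71}])

```text
clock: 16.98
eef_pos: [501.4, 212.3, 138.6]
tool_rot: [-1.159, 1.57, 0.412]
force: [0.8, 0.4, -1.0]
width: 25.4
```

```bash
python3 -c "
from h import *
look('p',(50,250,320,520))
"
```

```text
[501.4 212.3 138.6] 25.36 [ 0.8  0.4 -1. ]
```

View pics/p.png

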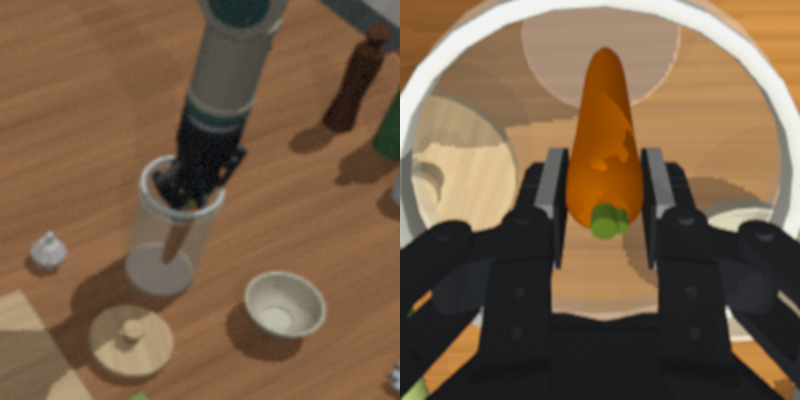

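Call:
servo_tool(rows=[{"dx": 0.008,"dy": 0,"dz": 0,"wx": 0,"wy": 0,"wz": 0,"fingers": 0.71},{"dx": 0,"dy": 0,"dz": 0,"wx": 0,"wy": 0,"wz": 0,"fingers": 0.66},{"dx": 0,"dy": 0,"dz": 0,"wx": 0,"wy": 0,"wz": 0,"fingers": 0.6},{"dx": 0,"dy": 0,"dz": 0,"wx": 0,"wy": 0,"wz": 0,"fingers": 0.58},{"dx": 0,"dy": 0,"dz": 0,"wx": 0,"wy": 0,"wz": 0,"fingers": 0.58}])

```text
clock: 17.7
eef_pos: [501.8, 211.7, 133.6]
tool_rot: [-1.69, 1.569, -0.12]
force: [-1.4, -1.3, 6.6]
width: 35.6
```

Call:
servo_tool(rows=[{"dx": -0.04,"dy": 0,"dz": 0,"wx": 0,"wy": 0,"wz": 0,"fingers": 0.58},{"dx": -0.07,"dy": 0,"dz": 0,"wx": 0,"wy": 0,"wz": 0,"fingers": 0.58},{"dx": -0.07,"dy": 0,"dz": 0,"wx": 0,"wy": 0,"wz": 0,"fingers": 0.58},{"dx": -0.07,"dy": 0,"dz": 0,"wx": 0,"wy": 0,"wz": 0,"fingers": 0.58},{"dx": 0,"dy": 0,"dz": 0,"wx": 0,"wy": 0,"wz": 0,"fingers": 0.58}])

```text
clock: 18.32
eef_pos: [503.5, 213.5, 324.7]
tool_rot: [-1.125, 1.56, 0.446]
force: [0.2, -0.7, 0.1]
width: 35.8
```

```bash
python3 -c "
from h import *
look('q',(50,250,320,520)); snap('wrist','q_w')
"
```

```text
[503.5 213.5 324.7] 35.82 [ 0.2 -0.7  0.1]
```

View pics/q.png

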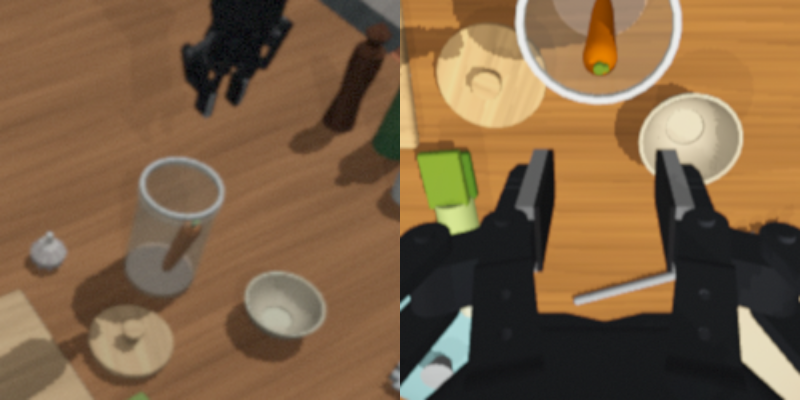

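View pics/q_w.png

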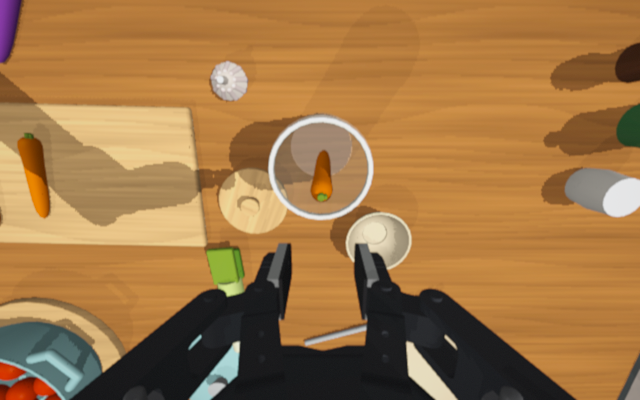

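Call:
servo_tool(rows=[{"dx": 0,"dy": 0.0,"dz": -0.065,"wx": 0,"wy": 0,"wz": 0,"fingers": 0.3},{"dx": 0,"dy": 0.0,"dz": -0.07,"wx": 0,"wy": 0,"wz": 0,"fingers": 0.3},{"dx": 0.0,"dy": 0.007,"dz": -0.07,"wx": 0,"wy": 0,"wz": 0,"fingers": 0.3},{"dx": 0.03,"dy": 0.01,"dz": -0.07,"wx": 0,"wy": 0,"wz": 0,"fingers": 0.3},{"dx": 0.03,"dy": 0.01,"dz": -0.07,"wx": 0,"wy": 0,"wz": 0,"fingers": 0.3}])

```text
clock: 19.1
eef_pos: [479.6, -48.1, 273.1]
tool_rot: [1.589, 1.569, -3.123]
force: [1.0, 0.2, -0.3]
width: 59.8
```

Call:
servo_tool(rows=[{"dx": 0.03,"dy": 0.01,"dz": -0.07,"wx": 0,"wy": 0,"wz": 0,"fingers": 0.3},{"dx": 0.03,"dy": 0,"dz": -0.07,"wx": 0,"wy": 0,"wz": 0,"fingers": 0.3},{"dx": 0.03,"dy": 0,"dz": -0.07,"wx": 0,"wy": 0,"wz": 0,"fingers": 0.3},{"dx": 0.03,"dy": 0,"dz": -0.03,"wx": 0.8,"wy": 0,"wz": 0,"fingers": 0.3},{"dx": 0,"dy": 0,"dz": 0,"wx": 0.8,"wy": 0,"wz": 0,"fingers": 0.3}])

```text
clock: 19.73
eef_pos: [470.3, -228.3, 181.4]
tool_rot: [1.543, 1.564, 2.939]
force: [-0.5, 0.4, 0.2]
width: 60.1
```

Call:
servo_tool(rows=[{"dx": 0,"dy": 0,"dz": 0,"wx": 0,"wy": 0,"wz": 0,"fingers": 0.3},{"dx": 0,"dy": 0,"dz": 0,"wx": 0,"wy": 0,"wz": 0,"fingers": 0.3}])

```text
clock: 19.98
eef_pos: [473.1, -225.8, 184.3]
tool_rot: [1.216, 1.57, 2.622]
force: [0.2, -0.3, -0.0]
width: 59.8
```

```bash
python3 -c "
from h import *
p,R=T();print(p,np.degrees(np.arctan2(R[1,2],R[0,2])))
carrots('wrist','r_w')
"
```

```text
[ 473.11097218 -225.79628387  184.34690021] 80.5346141656789
wrist {'px': array([305., 221.]), 'n': np.int32(282), 'yaw': np.float64(-8.8), 'near': array([ 465.6, -245.2]), 'far': array([ 589.5, -264.3]), 'L': np.float64(125.4)}
wrist {'px': array([235., 227.]), 'n': np.int32(748), 'yaw': np.float64(-2.7), 'near': array([ 485.1, -333.5]), 'far': array([ 564.2, -337.3]), 'L': np.float64(79.1)}
```

View pics/r_w.png

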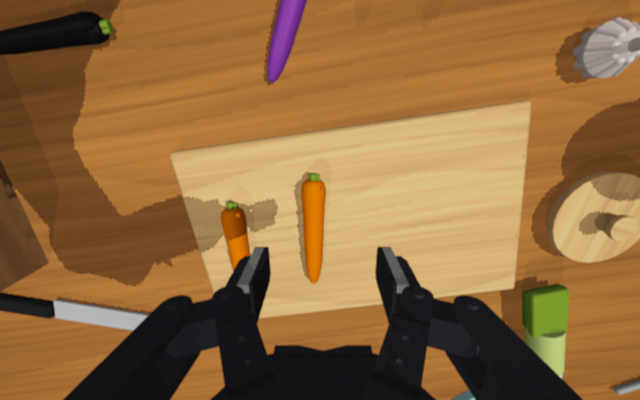

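```bash
python3 -c "
from h import *
ci=ctrl.camera_info('wrist')
a=onz(ci,(314,191),30);b=onz(ci,(314.5,282),26);st=onz(ci,(314.5,177),30)
d=(b-a)[:2];L=np.linalg.norm(d);u=d/L;print(a,b,st,L,np.degrees(np.arctan2(d[1],d[0])))
sh=b[:2]-u*125; print(sh, st[:2]+u*18)
tgt=(sh+st[:2]+u*18)/2
print(tgt); plan([((tgt[0],tgt[1],70),None),((tgt[0],tgt[1],20),None)],0.3)
"
```

```text
[ 481.3318444  -236.51432548   30.        ] [ 601.53194326 -257.16155678   26.        ] [ 465.63694536 -233.1941218    30.        ] 121.96053429577638 -9.746794537339273
[ 478.33625177 -235.99976106] [ 483.37712493 -236.24142039]
[ 480.85668835 -236.12059072]
[{"dx": 0.0509, "dy": -0.0041, "dz": -0.004, "fingers": 0.3}, {"dx": 0.051, "dy": -0.0041, "dz": -0.004, "fingers": 0.3}, {"dx": 0.0509, "dy": -0.0041, "dz": -0.0039, "fingers": 0.3}, {"dx": 0.0667, "dz": -0.0001, "fingers": 0.3}]
```

Call:
servo_tool(rows=[{"dx": 0.05,"dy": -0.004,"dz": -0.004,"wx": 0,"wy": 0,"wz": 0,"fingers": 0.3},{"dx": 0.05,"dy": -0.004,"dz": -0.004,"wx": 0,"wy": 0,"wz": 0,"fingers": 0.3},{"dx": 0.05,"dy": -0.003,"dz": -0.004,"wx": 0,"wy": 0,"wz": 0,"fingers": 0.3},{"dx": 0.045,"dy": 0,"dz": 0,"wx": 0,"wy": 0,"wz": 0,"fingers": 0.4},{"dx": 0.022,"dy": 0,"dz": 0,"wx": 0,"wy": 0,"wz": 0,"fingers": 0.4}])

```text
clock: 20.65
eef_pos: [479.4, -235.9, 20.7]
tool_rot: [1.135, 1.569, 2.54]
force: [-0.3, -0.3, 1.1]
width: 51.2
```

Call:
servo_tool(rows=[{"dx": 0,"dy": 0,"dz": 0,"wx": 0,"wy": 0,"wz": 0,"fingers": 0.4},{"dx": 0,"dy": 0,"dz": 0,"wx": 0,"wy": 0,"wz": 0,"fingers": 0.4},{"dx": 0,"dy": 0,"dz": 0,"wx": 0,"wy": 0,"wz": 0,"fingers": 0.4}])

```text
clock: 21.02
eef_pos: [480.9, -237.1, 23.4]
tool_rot: [-1.823, 1.568, -0.42]
force: [-0.2, 0.4, 0.9]
width: 51.4
```

```bash
python3 -c "
from h import *
look('s')
"
```

```text
[ 480.9 -237.1   23.4] 51.41 [-0.2  0.4  0.9]
```

View pics/s.png

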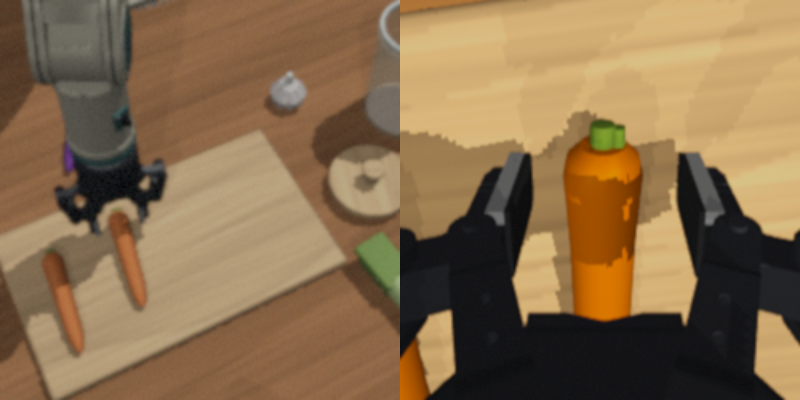

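Call:
servo_tool(rows=[{"dx": 0.005,"dy": 0.005,"dz": 0,"wx": 0,"wy": 0,"wz": 0,"fingers": 0.55},{"dx": 0,"dy": 0,"dz": 0,"wx": 0,"wy": 0,"wz": 0,"fingers": 0.65},{"dx": 0,"dy": 0,"dz": 0,"wx": 0,"wy": 0,"wz": 0,"fingers": 0.7},{"dx": 0,"dy": 0,"dz": 0,"wx": 0,"wy": 0,"wz": 0,"fingers": 0.71},{"dx": 0,"dy": 0,"dz": 0,"wx": 0,"wy": 0,"wz": 0,"fingers": 0.71}])

```text
clock: 21.75
eef_pos: [475.8, -236.0, 18.3]
tool_rot: [1.381, 1.57, 2.785]
force: [-1.3, 0.3, 1.9]
width: 25.5
```

Call:
servo_tool(rows=[{"dx": -0.015,"dy": 0,"dz": 0,"wx": 0,"wy": 0,"wz": 0,"fingers": 0.71},{"dx": -0.04,"dy": 0,"dz": 0,"wx": 0,"wy": 0,"wz": 0,"fingers": 0.71},{"dx": -0.05,"dy": 0,"dz": 0,"wx": 0,"wy": 0,"wz": 0,"fingers": 0.71},{"dx": -0.05,"dy": 0,"dz": 0,"wx": 0,"wy": 0,"wz": 0,"fingers": 0.7},{"dx": -0.02,"dy": 0,"dz": 0,"wx": 0,"wy": 0,"wz": 0,"fingers": 0.69}])

```text
clock: 22.38
eef_pos: [477.8, -236.6, 152.2]
tool_rot: [-1.798, 1.566, -0.395]
force: [-1.1, -0.6, -0.7]
width: 26.1
```

Call:
servo_tool(rows=[{"dx": 0,"dy": 0,"dz": 0,"wx": 0,"wy": 0,"wz": 0,"fingers": 0.685},{"dx": 0,"dy": 0,"dz": 0,"wx": 0,"wy": 0,"wz": 0,"fingers": 0.685},{"dx": 0,"dy": 0,"dz": 0,"wx": 0,"wy": 0,"wz": 0,"fingers": 0.682},{"dx": 0,"dy": 0,"dz": 0,"wx": 0,"wy": 0,"wz": 0,"fingers": 0.682}])

```text
clock: 22.88
eef_pos: [475.7, -235.8, 148.7]
tool_rot: [1.345, 1.569, 2.749]
force: [-0.7, 0.1, -0.4]
width: 27.1
```

```bash
python3 -c "
from h import *
look('t')
"
```

```text
[ 475.7 -235.8  148.7] 27.13 [-0.7  0.1 -0.4]
```

View pics/t.png

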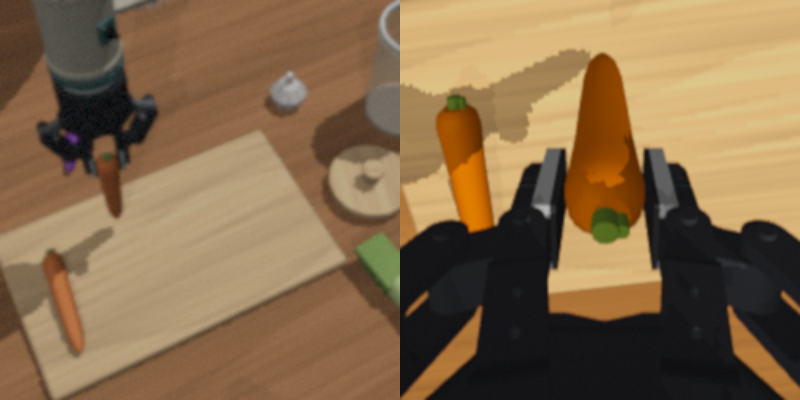

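Call:
servo_tool(rows=[{"dx": 0,"dy": 0,"dz": 0,"wx": 0,"wy": 0,"wz": 0,"fingers": 0.684},{"dx": 0,"dy": 0,"dz": 0,"wx": 0,"wy": 0,"wz": 0,"fingers": 0.684},{"dx": 0,"dy": 0,"dz": 0,"wx": 0,"wy": 0,"wz": 0,"fingers": 0.69},{"dx": -0.03,"dy": 0,"dz": 0,"wx": 0,"wy": 0,"wz": 0,"fingers": 0.71},{"dx": -0.06,"dy": 0,"dz": 0,"wx": -0.8,"wy": 0,"wz": 0,"fingers": 0.71}])

```text
clock: 23.6
eef_pos: [475.1, -235.4, 216.4]
tool_rot: [1.285, 1.566, 2.774]
force: [0.3, -0.6, -0.5]
width: 25.7
```

Call:
servo_tool(rows=[{"dx": -0.065,"dy": 0,"dz": 0,"wx": -0.8,"wy": 0,"wz": 0,"fingers": 0.71},{"dx": -0.06,"dy": 0,"dz": 0.02,"wx": 0,"wy": 0,"wz": 0,"fingers": 0.71},{"dx": -0.03,"dy": 0.003,"dz": 0.04,"wx": 0,"wy": 0,"wz": 0,"fingers": 0.71},{"dx": 0,"dy": 0.003,"dz": 0.06,"wx": 0,"wy": 0,"wz": 0,"fingers": 0.71},{"dx": 0,"dy": 0.003,"dz": 0.07,"wx": 0,"wy": 0,"wz": 0,"fingers": 0.71}])

```text
clock: 24.22
eef_pos: [469.4, -92.9, 333.9]
tool_rot: [-1.849, 1.569, -0.28]
force: [0.7, 0.5, -1.1]
width: 25.4
```

Call:
servo_tool(rows=[{"dx": 0,"dy": 0.003,"dz": 0.07,"wx": 0,"wy": 0,"wz": 0,"fingers": 0.71},{"dx": 0,"dy": 0,"dz": 0.07,"wx": 0,"wy": 0,"wz": 0,"fingers": 0.71},{"dx": 0,"dy": 0,"dz": 0.07,"wx": 0,"wy": 0,"wz": 0,"fingers": 0.71},{"dx": 0,"dy": 0,"dz": 0.07,"wx": 0,"wy": 0,"wz": 0,"fingers": 0.71},{"dx": 0,"dy": 0,"dz": 0.06,"wx": 0,"wy": 0,"wz": 0,"fingers": 0.71}])

```text
clock: 24.85
eef_pos: [466.8, 163.5, 333.5]
tool_rot: [-0.709, 1.57, 0.863]
force: [0.5, -0.0, -0.4]
width: 25.6
```

Call:
servo_tool(rows=[{"dx": 0,"dy": 0,"dz": 0.04,"wx": 0,"wy": 0,"wz": 0,"fingers": 0.71},{"dx": 0,"dy": 0,"dz": 0.026,"wx": 0,"wy": 0,"wz": 0,"fingers": 0.71},{"dx": 0,"dy": 0,"dz": 0,"wx": 0,"wy": 0,"wz": 0,"fingers": 0.71},{"dx": 0,"dy": 0,"dz": 0,"wx": 0,"wy": 0,"wz": 0,"fingers": 0.71}])

```text
clock: 25.35
eef_pos: [467.3, 209.6, 333.3]
tool_rot: [2.996, 1.57, -1.717]
force: [0.4, 0.7, -0.4]
width: 25.2
```

```bash
python3 -c "
from h import *
look('u',(50,250,320,520)); snap('wrist','u_w')
ci=ctrl.camera_info('wrist')
p,R=T();print(R.round(3),[proj(ci,p+[125*np.sin(a),0,11-125*np.cos(a)]).round(0) for a in np.radians([-20,-10,0,10])])
"
```

```text
[467.3 209.6 333.3] 25.19 [ 0.4  0.7 -0.4]
[[ 0.    -1.     0.002]
 [-0.001  0.002  1.   ]
 [-1.    -0.    -0.001]] [array([323., 151.]), array([323., 172.]), array([323., 194.]), array([323., 215.])]
```

View pics/u_w.png

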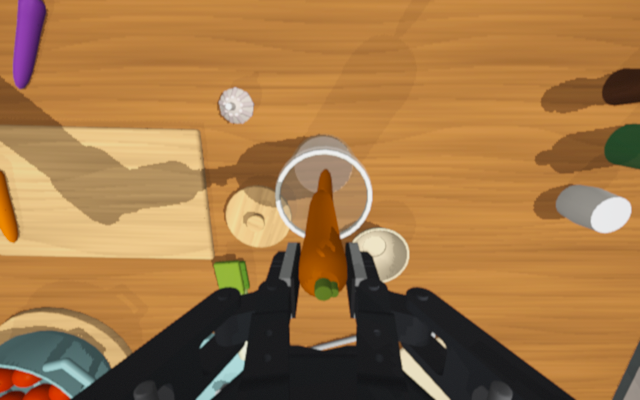

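View pics/u.png

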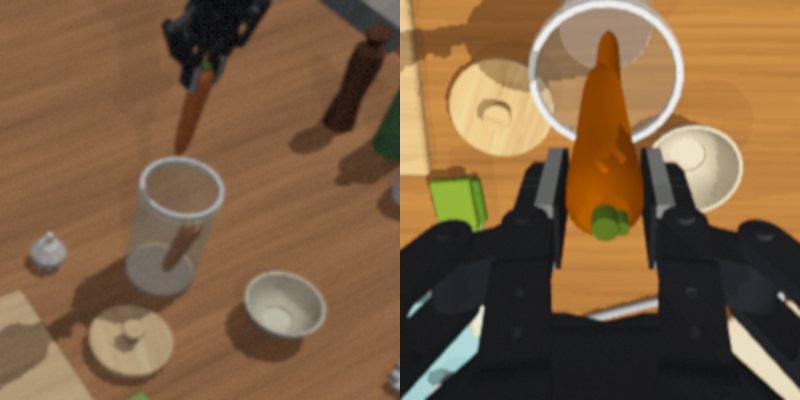

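```bash
python3 -c "
from h import *
ci=ctrl.camera_info('wrist'); print(onz(ci,(325,172),14))
"
```

```text
[494.87992666 213.64505692  14.        ]
```

Call:
servo_tool(rows=[{"dx": 0.04,"dy": 0,"dz": 0.002,"wx": 0,"wy": 0,"wz": 0,"fingers": 0.71},{"dx": 0.06,"dy": 0,"dz": 0,"wx": 0,"wy": 0,"wz": 0,"fingers": 0.71},{"dx": 0.06,"dy": 0,"dz": 0,"wx": 0,"wy": 0,"wz": 0,"fingers": 0.71},{"dx": 0.05,"dy": 0,"dz": 0,"wx": 0,"wy": 0,"wz": 0,"fingers": 0.71},{"dx": 0.03,"dy": 0,"dz": 0,"wx": 0,"wy": 0,"wz": 0,"fingers": 0.71}])

```text
clock: 26.12
eef_pos: [466.7, 211.1, 151.7]
tool_rot: [2.168, 1.568, -2.546]
force: [-0.1, -0.3, -0.1]
width: 25.7
```

Call:
servo_tool(rows=[{"dx": 0.015,"dy": 0,"dz": 0,"wx": 0,"wy": 0,"wz": 0,"fingers": 0.71},{"dx": 0.012,"dy": 0,"dz": 0,"wx": 0,"wy": 0,"wz": 0,"fingers": 0.71},{"dx": 0,"dy": 0,"dz": 0,"wx": 0,"wy": 0,"wz": 0,"fingers": 0.71},{"dx": 0,"dy": 0,"dz": 0,"wx": 0,"wy": 0,"wz": 0,"fingers": 0.71}])

```text
clock: 26.62
eef_pos: [467.7, 212.6, 133.7]
tool_rot: [-1.1, 1.569, 0.471]
force: [0.5, -0.3, -0.9]
width: 25.6
```

```bash
python3 -c "
from h import *
look('v',(50,250,320,520))
"
```

```text
[467.7 212.6 133.7] 25.58 [ 0.5 -0.3 -0.9]
```

View pics/v.png

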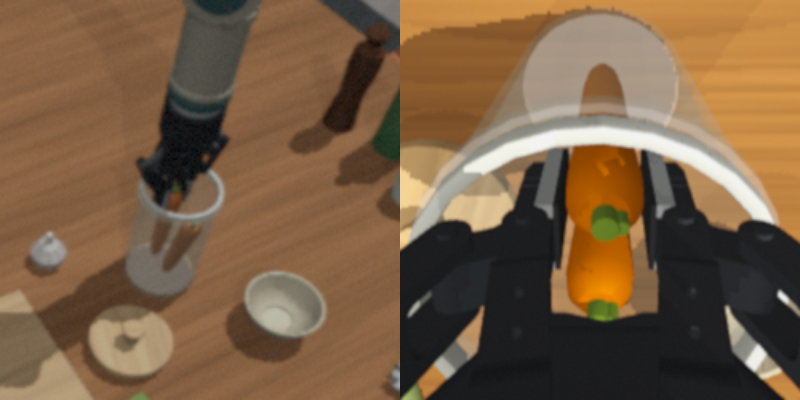

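Call:
servo_tool(rows=[{"dx": 0.002,"dy": 0.008,"dz": 0,"wx": 0,"wy": 0,"wz": 0,"fingers": 0.71},{"dx": 0,"dy": 0,"dz": 0,"wx": 0,"wy": 0,"wz": 0,"fingers": 0.66},{"dx": 0,"dy": 0,"dz": 0,"wx": 0,"wy": 0,"wz": 0,"fingers": 0.6},{"dx": 0,"dy": 0,"dz": 0,"wx": 0,"wy": 0,"wz": 0,"fingers": 0.58},{"dx": 0,"dy": 0,"dz": 0,"wx": 0,"wy": 0,"wz": 0,"fingers": 0.58}])

```text
clock: 27.35
eef_pos: [464.2, 210.2, 132.9]
tool_rot: [-1.798, 1.565, -0.231]
force: [5.6, -6.8, 5.7]
width: 35.8
```

Call:
servo_tool(rows=[{"dx": -0.04,"dy": 0,"dz": 0,"wx": 0,"wy": 0,"wz": 0,"fingers": 0.58},{"dx": -0.07,"dy": 0,"dz": 0,"wx": 0,"wy": 0,"wz": 0,"fingers": 0.58},{"dx": -0.07,"dy": 0,"dz": 0,"wx": 0,"wy": 0,"wz": 0,"fingers": 0.58},{"dx": -0.07,"dy": 0,"dz": 0,"wx": 0,"wy": 0,"wz": 0,"fingers": 0.58},{"dx": 0,"dy": 0,"dz": 0,"wx": 0,"wy": 0,"wz": 0,"fingers": 0.58}])

```text
clock: 27.98
eef_pos: [463.2, 213.7, 323.4]
tool_rot: [-1.104, 1.561, 0.467]
force: [0.6, -0.1, -0.6]
width: 35.7
```

```bash
python3 -c "
from h import *
look('w',(50,250,320,520)); snap('wrist','w_w')
"
```

```text
[463.2 213.7 323.4] 35.68 [ 0.6 -0.1 -0.6]
```

View pics/w_w.png

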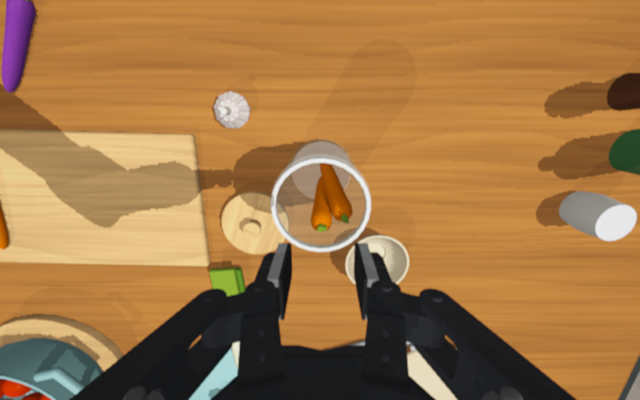

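View pics/w.png

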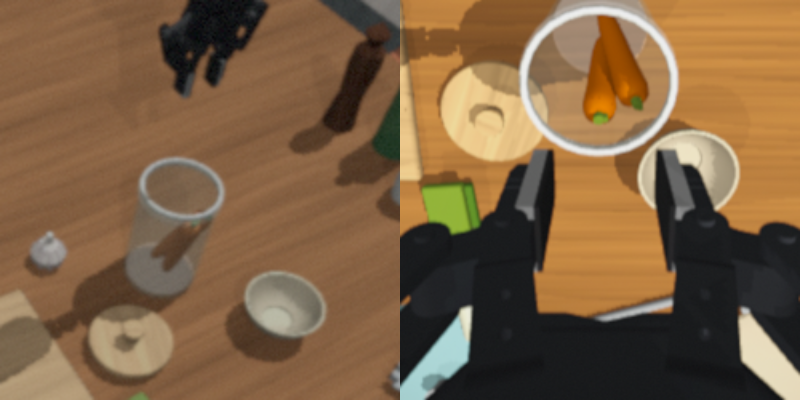

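Call:
servo_tool(rows=[{"dx": 0,"dy": 0,"dz": -0.06,"wx": 0,"wy": 0,"wz": 0,"fingers": 0.3},{"dx": 0,"dy": 0,"dz": -0.07,"wx": 0,"wy": 0,"wz": 0,"fingers": 0.3},{"dx": 0,"dy": -0.004,"dz": -0.07,"wx": 0,"wy": 0,"wz": 0,"fingers": 0.3},{"dx": 0,"dy": -0.004,"dz": -0.07,"wx": 0,"wy": 0,"wz": 0,"fingers": 0.3},{"dx": 0.02,"dy": -0.004,"dz": -0.07,"wx": 0,"wy": 0,"wz": 0,"fingers": 0.3}])

```text
clock: 28.75
eef_pos: [470.0, -44.1, 303.2]
tool_rot: [1.512, 1.57, 3.084]
force: [1.0, 0.3, -0.9]
width: 59.9
```

Call:
servo_tool(rows=[{"dx": 0.03,"dy": -0.005,"dz": -0.07,"wx": 0,"wy": 0,"wz": 0,"fingers": 0.3},{"dx": 0.03,"dy": -0.005,"dz": -0.07,"wx": 0,"wy": 0,"wz": 0,"fingers": 0.3},{"dx": 0.03,"dy": -0.005,"dz": -0.07,"wx": 0,"wy": 0,"wz": 0,"fingers": 0.3},{"dx": 0.03,"dy": -0.005,"dz": -0.07,"wx": 0,"wy": 0,"wz": 0,"fingers": 0.3},{"dx": 0.03,"dy": 0,"dz": -0.06,"wx": 0,"wy": 0,"wz": 0,"fingers": 0.3}])

```text
clock: 29.38
eef_pos: [484.1, -299.0, 188.9]
tool_rot: [1.147, 1.568, 2.717]
force: [0.3, -0.3, 0.3]
width: 59.9
```

Call:
servo_tool(rows=[{"dx": 0.014,"dy": 0,"dz": -0.034,"wx": 0.5,"wy": 0,"wz": 0,"fingers": 0.3},{"dx": 0,"dy": 0,"dz": 0,"wx": 0.45,"wy": 0,"wz": 0,"fingers": 0.3},{"dx": 0,"dy": 0,"dz": 0,"wx": 0,"wy": 0,"wz": 0,"fingers": 0.3},{"dx": 0,"dy": 0,"dz": 0,"wx": 0,"wy": 0,"wz": 0,"fingers": 0.3}])

```text
clock: 29.88
eef_pos: [486.2, -321.1, 181.8]
tool_rot: [-0.986, 1.57, 0.488]
force: [0.5, 0.3, -0.7]
width: 60.0
```

```bash
python3 -c "
from h import *
p,R=T();print(p,np.degrees(np.arctan2(R[1,2],R[0,2])))
carrots('wrist','x_w')
"
```

```text
[ 486.23821697 -321.12470302  181.8313548 ] 84.4736234282243
wrist {'px': array([304., 224.]), 'n': np.int32(280), 'yaw': np.float64(-4.9), 'near': array([ 484.1, -343.1]), 'far': array([ 607.9, -353.8]), 'L': np.float64(124.3)}
```

View pics/x_w.png

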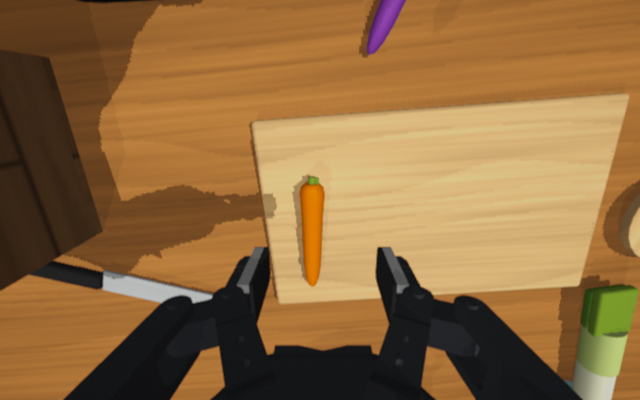

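```bash
python3 -c "
from h import *
ci=ctrl.camera_info('wrist')
b=onz(ci,(313,286),26);st=onz(ci,(313,177),32)
d=(b-st)[:2];u=d/np.linalg.norm(d);print(np.linalg.norm(d),np.degrees(np.arctan2(d[1],d[0])))
sh=b[:2]-u*125; print(sh, st[:2]+u*20)
tgt=(sh+st[:2]+u*18)/2-u*2
print(tgt); plan([((tgt[0],tgt[1],70),None),((tgt[0],tgt[1],19),None)],0.3)
"
```

```text
143.35762396460416 -6.202489151876165
[ 496.13679055 -332.73842497] [ 497.76955257 -332.91587146]
[ 493.97073275 -332.50302058]
[{"dx": 0.0497, "dy": -0.0039, "dz": -0.0046, "fingers": 0.3}, {"dx": 0.0497, "dy": -0.0039, "dz": -0.0046, "fingers": 0.3}, {"dx": 0.0497, "dy": -0.0038, "dz": -0.0046, "fingers": 0.3}, {"dx": 0.068, "dy": 0.0001, "fingers": 0.3}]
```

Call:
servo_tool(rows=[{"dx": 0.05,"dy": -0.004,"dz": -0.005,"wx": 0,"wy": 0,"wz": 0,"fingers": 0.3},{"dx": 0.05,"dy": -0.004,"dz": -0.005,"wx": 0,"wy": 0,"wz": 0,"fingers": 0.3},{"dx": 0.05,"dy": -0.004,"dz": -0.004,"wx": 0,"wy": 0,"wz": 0,"fingers": 0.3},{"dx": 0.045,"dy": 0,"dz": 0,"wx": 0,"wy": 0,"wz": 0,"fingers": 0.4},{"dx": 0.02,"dy": 0,"dz": 0,"wx": 0,"wy": 0,"wz": 0,"fingers": 0.4}])

```text
clock: 30.55
eef_pos: [492.9, -333.0, 18.6]
tool_rot: [0.888, 1.568, 2.36]
force: [0.3, -0.5, 0.4]
width: 51.0
```

Call:
servo_tool(rows=[{"dx": 0,"dy": 0,"dz": 0,"wx": 0,"wy": 0,"wz": 0,"fingers": 0.4},{"dx": 0,"dy": 0,"dz": 0,"wx": 0,"wy": 0,"wz": 0,"fingers": 0.4},{"dx": 0,"dy": 0,"dz": 0,"wx": 0,"wy": 0,"wz": 0,"fingers": 0.4}])

```text
clock: 30.92
eef_pos: [494.1, -334.9, 21.3]
tool_rot: [-2.023, 1.568, -0.552]
force: [-0.6, 0.3, 0.0]
width: 51.3
```

```bash
python3 -c "
from h import *
look('y')
"
```

```text
[ 494.1 -334.9   21.3] 51.25 [-0.6  0.3  0. ]
```

View pics/y.png

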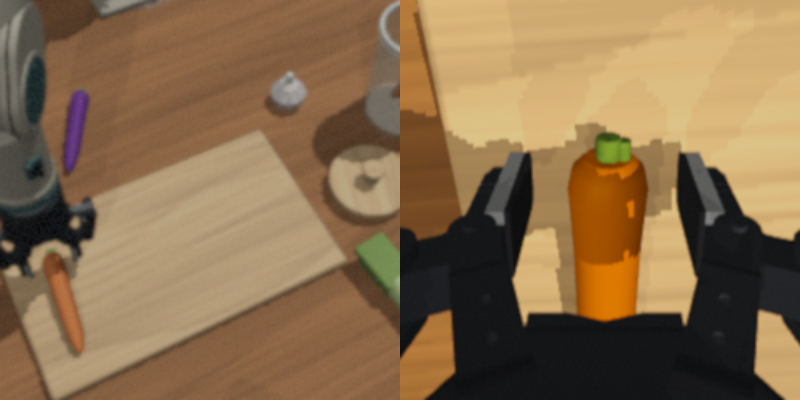

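Call:
servo_tool(rows=[{"dx": 0.003,"dy": 0.002,"dz": 0.001,"wx": 0,"wy": 0,"wz": 0,"fingers": 0.55},{"dx": 0,"dy": 0,"dz": 0,"wx": 0,"wy": 0,"wz": 0,"fingers": 0.65},{"dx": 0,"dy": 0,"dz": 0,"wx": 0,"wy": 0,"wz": 0,"fingers": 0.7},{"dx": 0,"dy": 0,"dz": 0,"wx": 0,"wy": 0,"wz": 0,"fingers": 0.71},{"dx": 0,"dy": 0,"dz": 0,"wx": 0,"wy": 0,"wz": 0,"fingers": 0.71}])

```text
clock: 31.65
eef_pos: [491.6, -333.4, 17.7]
tool_rot: [1.142, 1.57, 2.613]
force: [-1.1, 1.0, 2.0]
width: 25.3
```

Call:
servo_tool(rows=[{"dx": -0.015,"dy": 0,"dz": 0,"wx": 0,"wy": 0,"wz": 0,"fingers": 0.71},{"dx": -0.04,"dy": 0,"dz": 0,"wx": 0,"wy": 0,"wz": 0,"fingers": 0.71},{"dx": -0.05,"dy": 0,"dz": 0,"wx": 0,"wy": 0,"wz": 0,"fingers": 0.71},{"dx": -0.05,"dy": 0,"dz": 0,"wx": 0,"wy": 0,"wz": 0,"fingers": 0.7},{"dx": -0.02,"dy": 0,"dz": 0,"wx": 0,"wy": 0,"wz": 0,"fingers": 0.69}])

```text
clock: 32.28
eef_pos: [493.0, -334.3, 151.5]
tool_rot: [-2.036, 1.566, -0.565]
force: [0.1, 0.2, -1.3]
width: 27.0
```

Call:
servo_tool(rows=[{"dx": 0,"dy": 0,"dz": 0,"wx": 0,"wy": 0,"wz": 0,"fingers": 0.685},{"dx": 0,"dy": 0,"dz": 0,"wx": 0,"wy": 0,"wz": 0,"fingers": 0.685},{"dx": 0,"dy": 0,"dz": 0,"wx": 0,"wy": 0,"wz": 0,"fingers": 0.682},{"dx": 0,"dy": 0,"dz": 0,"wx": 0,"wy": 0,"wz": 0,"fingers": 0.682}])

```text
clock: 32.78
eef_pos: [491.2, -333.2, 147.8]
tool_rot: [1.15, 1.569, 2.622]
force: [-1.0, -0.2, -1.0]
width: 27.0
```

```bash
python3 -c "
from h import *
look('z')
"
```

```text
[ 491.2 -333.2  147.8] 26.95 [-1.  -0.2 -1. ]
```

View pics/z.png

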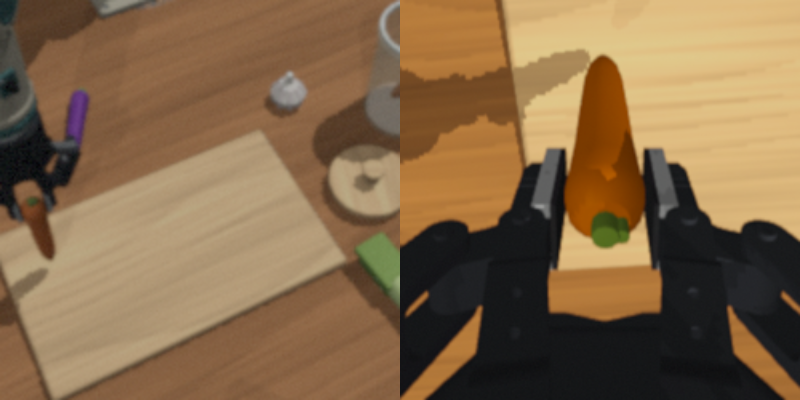

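Call:
servo_tool(rows=[{"dx": 0,"dy": 0,"dz": 0,"wx": 0,"wy": 0,"wz": 0,"fingers": 0.684},{"dx": 0,"dy": 0,"dz": 0,"wx": 0,"wy": 0,"wz": 0,"fingers": 0.684},{"dx": 0,"dy": 0,"dz": 0,"wx": 0,"wy": 0,"wz": 0,"fingers": 0.69},{"dx": -0.03,"dy": 0,"dz": 0,"wx": 0,"wy": 0,"wz": 0,"fingers": 0.71},{"dx": -0.06,"dy": 0,"dz": 0,"wx": -0.5,"wy": 0,"wz": 0,"fingers": 0.71}])

```text
clock: 33.5
eef_pos: [490.6, -332.6, 215.4]
tool_rot: [1.076, 1.566, 2.601]
force: [1.0, -0.3, -0.9]
width: 25.7
```

Call:
servo_tool(rows=[{"dx": -0.065,"dy": 0,"dz": 0,"wx": -0.45,"wy": 0,"wz": 0,"fingers": 0.71},{"dx": -0.06,"dy": 0,"dz": 0.02,"wx": 0,"wy": 0,"wz": 0,"fingers": 0.71},{"dx": -0.03,"dy": 0.006,"dz": 0.04,"wx": 0,"wy": 0,"wz": 0,"fingers": 0.71},{"dx": 0,"dy": 0.006,"dz": 0.06,"wx": 0,"wy": 0,"wz": 0,"fingers": 0.71},{"dx": 0,"dy": 0.006,"dz": 0.07,"wx": 0,"wy": 0,"wz": 0,"fingers": 0.71}])

```text
clock: 34.12
eef_pos: [478.1, -190.3, 333.1]
tool_rot: [-2.03, 1.569, -0.461]
force: [0.7, 1.0, -0.2]
width: 25.5
```

Call:
servo_tool(rows=[{"dx": 0,"dy": 0.006,"dz": 0.07,"wx": 0,"wy": 0,"wz": 0,"fingers": 0.71},{"dx": 0,"dy": 0.006,"dz": 0.07,"wx": 0,"wy": 0,"wz": 0,"fingers": 0.71},{"dx": 0,"dy": 0.006,"dz": 0.07,"wx": 0,"wy": 0,"wz": 0,"fingers": 0.71},{"dx": 0,"dy": 0,"dz": 0.07,"wx": 0,"wy": 0,"wz": 0,"fingers": 0.71},{"dx": 0,"dy": 0,"dz": 0.07,"wx": 0,"wy": 0,"wz": 0,"fingers": 0.71}])

```text
clock: 34.75
eef_pos: [464.5, 73.1, 333.0]
tool_rot: [-1.56, 1.57, 0.01]
force: [0.8, 0.9, -0.6]
width: 25.6
```

Call:
servo_tool(rows=[{"dx": 0,"dy": 0,"dz": 0.07,"wx": 0,"wy": 0,"wz": 0,"fingers": 0.71},{"dx": 0,"dy": 0,"dz": 0.06,"wx": 0,"wy": 0,"wz": 0,"fingers": 0.71},{"dx": 0,"dy": 0,"dz": 0.04,"wx": 0,"wy": 0,"wz": 0,"fingers": 0.71},{"dx": 0,"dy": 0,"dz": 0.01,"wx": 0,"wy": 0,"wz": 0,"fingers": 0.71},{"dx": 0,"dy": 0,"dz": 0,"wx": 0,"wy": 0,"wz": 0,"fingers": 0.71}])

```text
clock: 35.38
eef_pos: [464.7, 205.7, 332.5]
tool_rot: [2.909, 1.57, -1.804]
force: [0.5, -0.2, -0.6]
width: 25.6
```

```bash
python3 -c "
from h import *
look('aa',(50,250,320,520)); snap('wrist','aa_w')
ci=ctrl.camera_info('wrist')
print(T()[0]); 
im=cv2.imread('pics/aa_w.png'); cv2.imwrite('pics/aa_c.png',cv2.resize(im[100:300,225:425],None,fx=3,fy=3))
"
```

```text
[464.7 205.7 332.5] 25.57 [ 0.5 -0.2 -0.6]
[465.03598298 204.66113201 332.6366748 ]
```

View pics/aa_c.png

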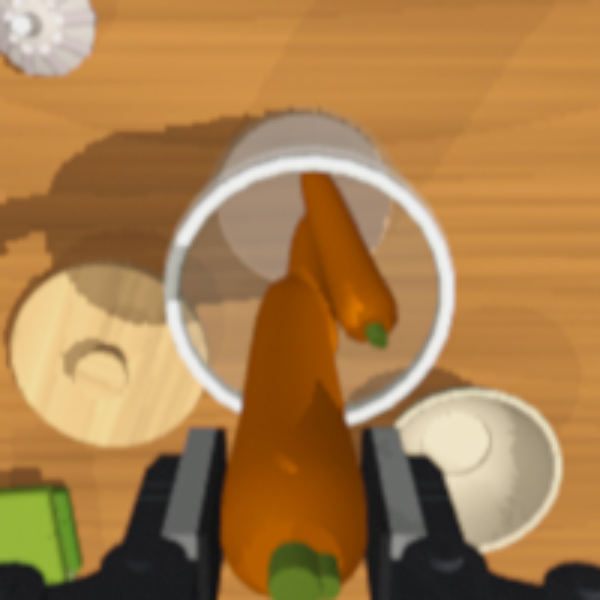

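View pics/aa.png

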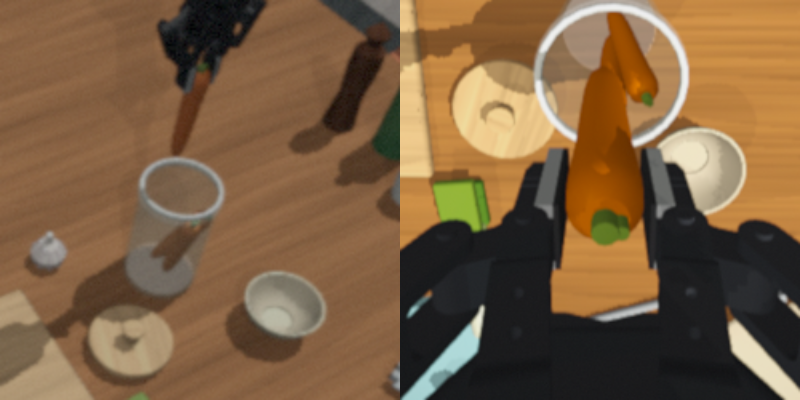

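```bash
python3 -c "
from h import *
ci=ctrl.camera_info('wrist')
print(onz(ci,(328,157),16),onz(ci,(350,212),140))
# rim ellipse
pts=[onz(ci,p,184)[:2].round(1) for p in [(225+165/3,100+290/3),(225+455/3,100+290/3),(225+310/3,100+157/3)]]; print(pts)
"
```

```text
[466.43858384 213.42728081  16.        ] [514.97846914 239.7937539  140.        ]
[array([479.4, 157.8]), array([479.5, 263.9]), array([430.8, 210.6])]
```

Call:
servo_tool(rows=[{"dx": 0,"dy": -0.012,"dz": -0.01,"wx": 0,"wy": 0,"wz": 0,"fingers": 0.71},{"dx": 0.04,"dy": 0,"dz": 0,"wx": 0,"wy": 0,"wz": 0,"fingers": 0.71},{"dx": 0.06,"dy": 0,"dz": 0,"wx": 0,"wy": 0,"wz": 0,"fingers": 0.71},{"dx": 0.05,"dy": 0,"dz": 0,"wx": 0,"wy": 0,"wz": 0,"fingers": 0.71},{"dx": 0.03,"dy": 0,"dz": 0,"wx": 0,"wy": 0,"wz": 0,"fingers": 0.71}])

```text
clock: 36.15
eef_pos: [473.9, 197.1, 195.8]
tool_rot: [2.322, 1.569, -2.392]
force: [-0.2, 0.2, -0.2]
width: 26.1
```

Call:
servo_tool(rows=[{"dx": 0.02,"dy": 0,"dz": 0,"wx": 0,"wy": 0,"wz": 0,"fingers": 0.71},{"dx": 0.01,"dy": 0,"dz": 0,"wx": 0,"wy": 0,"wz": 0,"fingers": 0.71},{"dx": 0,"dy": 0,"dz": 0,"wx": 0,"wy": 0,"wz": 0,"fingers": 0.71},{"dx": 0,"dy": 0,"dz": 0,"wx": 0,"wy": 0,"wz": 0,"fingers": 0.71}])

```text
clock: 36.65
eef_pos: [474.4, 199.2, 175.9]
tool_rot: [-1.139, 1.569, 0.432]
force: [0.6, 1.4, 0.3]
width: 25.5
```

```bash
python3 -c "
from h import *
look('ab',(50,250,320,520))
"
```

```text
[474.4 199.2 175.9] 25.47 [0.6 1.4 0.3]
```

View pics/ab.png

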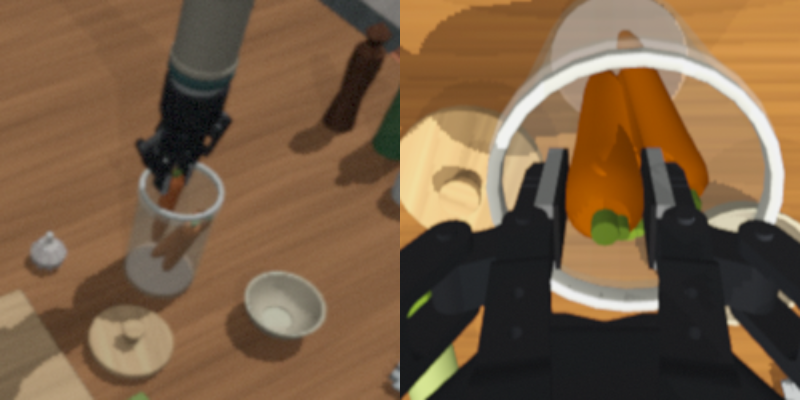

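Call:
servo_tool(rows=[{"dx": 0.015,"dy": 0,"dz": 0,"wx": 0,"wy": 0,"wz": 0,"fingers": 0.71},{"dx": 0.015,"dy": 0,"dz": 0,"wx": 0,"wy": 0,"wz": 0,"fingers": 0.71},{"dx": 0,"dy": 0,"dz": 0,"wx": 0,"wy": 0,"wz": 0,"fingers": 0.71}])

```text
clock: 37.12
eef_pos: [472.8, 198.6, 151.3]
tool_rot: [1.992, 1.568, -2.72]
force: [0.2, 0.2, 0.2]
width: 25.5
```

Call:
servo_tool(rows=[{"dx": 0.012,"dy": 0,"dz": 0,"wx": 0,"wy": 0,"wz": 0,"fingers": 0.71},{"dx": 0,"dy": 0,"dz": 0,"wx": 0,"wy": 0,"wz": 0,"fingers": 0.71}])

```text
clock: 37.38
eef_pos: [473.3, 198.8, 142.9]
tool_rot: [1.984, 1.569, -2.728]
force: [-0.4, 0.5, -1.3]
width: 25.5
```

```bash
python3 -c "
from h import *
look('ac',(50,250,320,520))
"
```

```text
[473.3 198.8 142.9] 25.55 [-0.4  0.5 -1.3]
```

View pics/ac.png

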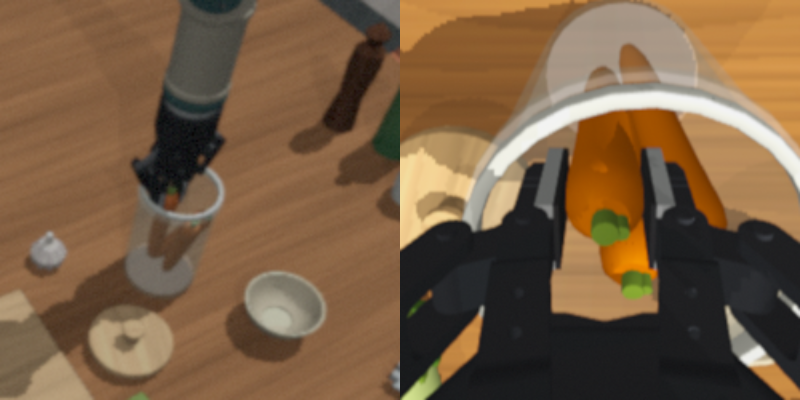

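Call:
servo_tool(rows=[{"dx": 0.007,"dy": 0,"dz": 0,"wx": 0,"wy": 0,"wz": 0,"fingers": 0.71},{"dx": 0,"dy": 0,"dz": 0,"wx": 0,"wy": 0,"wz": 0,"fingers": 0.67},{"dx": 0,"dy": 0,"dz": 0,"wx": 0,"wy": 0,"wz": 0,"fingers": 0.64},{"dx": 0,"dy": 0,"dz": 0,"wx": 0,"wy": 0,"wz": 0,"fingers": 0.62},{"dx": 0,"dy": 0,"dz": 0,"wx": 0,"wy": 0,"wz": 0,"fingers": 0.62}])

```text
clock: 38.1
eef_pos: [473.8, 199.0, 138.5]
tool_rot: [-1.0, 1.571, 0.571]
force: [0.1, -0.3, -0.6]
width: 32.4
```

Call:
servo_tool(rows=[{"dx": -0.02,"dy": 0,"dz": 0,"wx": 0,"wy": 0,"wz": 0,"fingers": 0.62},{"dx": -0.06,"dy": 0,"dz": 0,"wx": 0,"wy": 0,"wz": 0,"fingers": 0.62},{"dx": -0.07,"dy": 0,"dz": 0,"wx": 0,"wy": 0,"wz": 0,"fingers": 0.62},{"dx": -0.07,"dy": 0,"dz": 0,"wx": 0,"wy": 0,"wz": 0,"fingers": 0.6},{"dx": 0,"dy": 0,"dz": 0,"wx": 0,"wy": 0,"wz": 0,"fingers": 0.58}])

```text
clock: 38.72
eef_pos: [476.1, 200.3, 308.6]
tool_rot: [-1.139, 1.56, 0.431]
force: [0.7, -0.2, 0.2]
width: 36.0
```

```bash
python3 -c "
from h import *
look('ad',(50,250,320,520)); snap('wrist','ad_w')
"
```

```text
[476.1 200.3 308.6] 36.03 [ 0.7 -0.2  0.2]
```

View pics/ad_w.png

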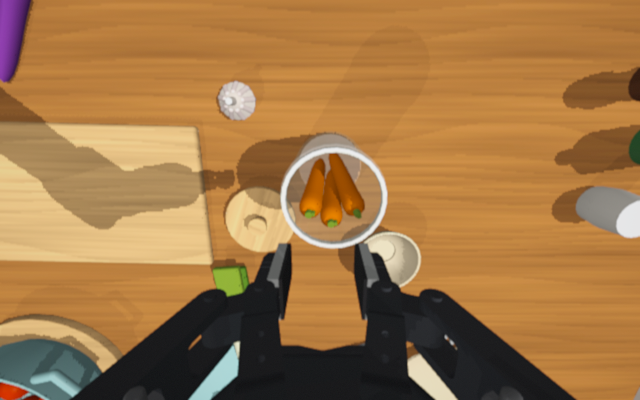

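View pics/ad.png

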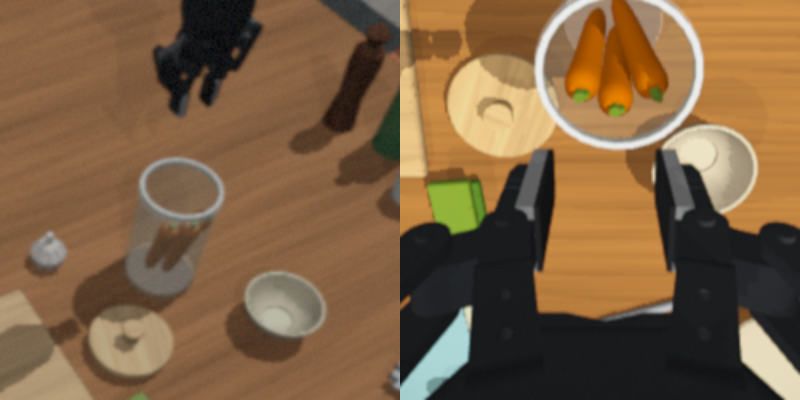

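Call:
servo_tool(rows=[{"dx": 0,"dy": -0.041,"dz": -0.046,"wx": 0,"wy": 0,"wz": 0,"fingers": 0.3},{"dx": 0,"dy": -0.041,"dz": -0.047,"wx": 0,"wy": 0,"wz": 0,"fingers": 0.3},{"dx": 0,"dy": -0.041,"dz": -0.047,"wx": 0,"wy": 0,"wz": 0,"fingers": 0.3},{"dx": 0.06,"dy": 0,"dz": 0,"wx": 0,"wy": 0,"wz": 0,"fingers": 0.3},{"dx": 0.06,"dy": 0,"dz": 0,"wx": 0,"wy": 0,"wz": 0,"fingers": 0.3}])

```text
clock: 39.5
eef_pos: [565.5, 93.0, 210.9]
tool_rot: [1.737, 1.569, -2.976]
force: [0.3, 1.2, 0.3]
width: 60.0
```

Call:
servo_tool(rows=[{"dx": 0.05,"dy": 0,"dz": 0,"wx": 0,"wy": 0,"wz": 0,"fingers": 0.3},{"dx": 0,"dy": 0,"dz": 0,"wx": 0,"wy": 0,"wz": 0,"fingers": 0.3},{"dx": 0,"dy": 0,"dz": 0,"wx": 0,"wy": 0,"wz": 0,"fingers": 0.3},{"dx": 0,"dy": 0,"dz": 0,"wx": 0,"wy": 0,"wz": 0,"fingers": 0.3}])

```text
clock: 40.0
eef_pos: [567.1, 94.3, 177.4]
tool_rot: [-1.357, 1.568, 0.214]
force: [-0.7, -0.1, 0.6]
width: 59.8
```

```bash
python3 - <<'E'
from h import *
ci=ctrl.camera_info('wrist'); p,R=T(); print(p,R.round(3)); im=snap('wrist','ae_w')
for x,y in [(571,95.3)]:
    for z,r,c in [(21,58,(0,0,255)),(46,15,(255,0,0))]:
        pts=[proj(ci,[x+r*np.cos(a),y+r*np.sin(a),z]) for a in np.linspace(0,6.28,50)]
        for q in pts: 
            if 0<q[0]<640 and 0<q[1]<400: im[int(q[1]),int(q[0])]=c[::-1]
cv2.imwrite('pics/ae.png',cv2.resize(im[80:330,195:455,::-1],None,fx=2.4,fy=2.4,interpolation=cv2.INTER_NEAREST))
E
```

```text
[567.05990639  94.28136267 177.44205543] [[ 0.003 -1.    -0.   ]
 [ 0.001 -0.     1.   ]
 [-1.    -0.003  0.001]]
```

View pics/ae.png

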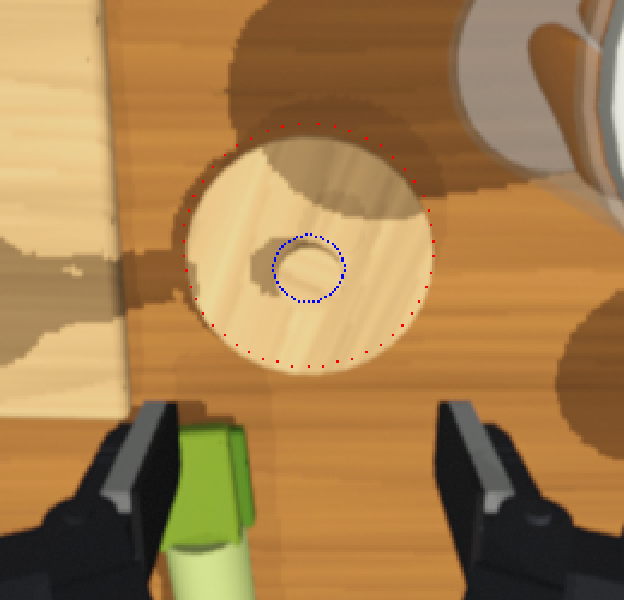

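```bash
python3 - <<'E'
from h import *
im=cv2.imread('pics/ae_w.png')
cv2.imwrite('pics/ae2.png',cv2.resize(im[165:225,280:360],None,fx=9,fy=9,interpolation=cv2.INTER_CUBIC))
ci=ctrl.camera_info('wrist')
for d in ctrl.silhouettes('lid','wrist')[:2]:
    m=d['region'].astype(np.uint8);print(d['conf'],d['extent'])
for x in (571,574,576):
  for z,r in [(21,58),(9,58),(46,15)]:
    P=np.array([proj(ci,[x+r*np.cos(a),95.5+r*np.sin(a),z]) for a in np.linspace(0,6.28,90)]); print(x,z,P.min(0).round(1),P.max(0).round(1))
E
```

```text
0.63 [323.0, 188.4, 104.6, 99.1]
571 21 [271.3 131.8] [375.9 232.5]
571 9 [273.1 130.7] [374.  228.2]
571 46 [309.1 177.9] [338.3 205.7]
574 21 [271.4 134.8] [375.7 234.8]
574 9 [273.2 133.5] [373.8 230.4]
574 46 [309.1 180.8] [338.2 208.4]
576 21 [271.5 136.7] [375.6 236.3]
576 9 [273.3 135.4] [373.7 231.9]
576 46 [309.1 182.7] [338.2 210.2]
```

View pics/ae2.png

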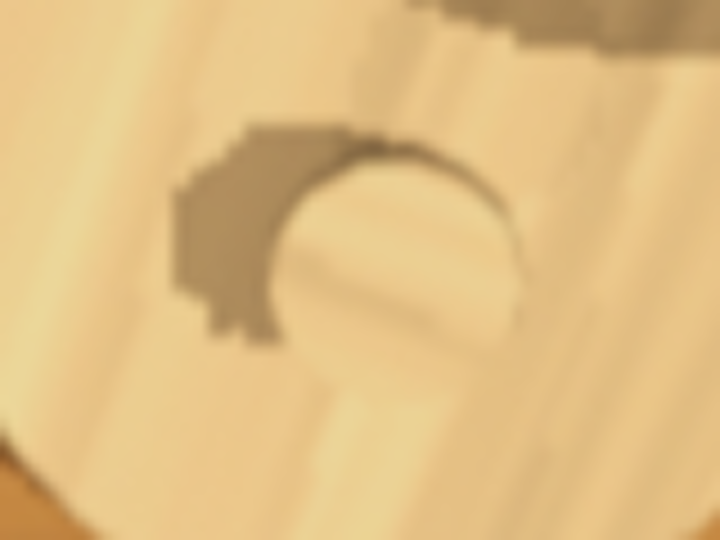

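Call:
servo_tool(rows=[{"dx": 0.05,"dy": -0.0115,"dz": 0.001,"wx": 0,"wy": 0,"wz": 0,"fingers": 0.2},{"dx": 0.05,"dy": 0,"dz": 0,"wx": 0,"wy": 0,"wz": 0,"fingers": 0.2},{"dx": 0.045,"dy": 0,"dz": 0,"wx": 0,"wy": 0,"wz": 0,"fingers": 0.2},{"dx": 0.025,"dy": 0,"dz": 0,"wx": 0,"wy": 0,"wz": 0,"fingers": 0.4},{"dx": 0,"dy": 0,"dz": 0,"wx": 0,"wy": 0,"wz": 0,"fingers": 0.5}])

```text
clock: 40.72
eef_pos: [574.2, 94.7, 47.9]
tool_rot: [1.757, 1.569, -2.955]
force: [0.2, 0.2, -0.9]
width: 43.0
```

Call:
servo_tool(rows=[{"dx": 0,"dy": 0,"dz": 0,"wx": 0,"wy": 0,"wz": 0,"fingers": 0.5},{"dx": 0,"dy": 0,"dz": 0,"wx": 0,"wy": 0,"wz": 0,"fingers": 0.5}])

```text
clock: 40.98
eef_pos: [575.7, 94.9, 49.8]
tool_rot: [-1.366, 1.568, 0.205]
force: [0.1, -0.1, -0.2]
width: 42.2
```

Call:
servo_tool(rows=[{"dx": 0.015,"dy": 0,"dz": 0,"wx": 0,"wy": 0,"wz": 0,"fingers": 0.5},{"dx": 0.013,"dy": 0,"dz": 0,"wx": 0,"wy": 0,"wz": 0,"fingers": 0.5},{"dx": 0,"dy": 0,"dz": 0,"wx": 0,"wy": 0,"wz": 0,"fingers": 0.6},{"dx": 0,"dy": 0,"dz": 0,"wx": 0,"wy": 0,"wz": 0,"fingers": 0.7},{"dx": 0,"dy": 0,"dz": 0,"wx": 0,"wy": 0,"wz": 0,"fingers": 0.8}])

```text
clock: 41.6
eef_pos: [574.6, 94.7, 27.3]
tool_rot: [1.624, 1.571, -3.088]
force: [0.0, 0.3, -2.1]
width: 27.1
```

Call:
servo_tool(rows=[{"dx": 0,"dy": 0,"dz": 0,"wx": 0,"wy": 0,"wz": 0,"fingers": 1},{"dx": 0,"dy": 0,"dz": 0,"wx": 0,"wy": 0,"wz": 0,"fingers": 1},{"dx": 0,"dy": 0,"dz": 0,"wx": 0,"wy": 0,"wz": 0,"fingers": 1}])

```text
clock: 41.98
eef_pos: [574.7, 94.7, 27.4]
tool_rot: [-0.888, 1.571, 0.683]
force: [-0.9, -0.1, -2.2]
width: 27.0
```

```bash
python3 -c "
from h import *
look('af',(130,330,300,500))
"
```

```text
[574.7  94.7  27.4] 27.03 [-0.9 -0.1 -2.2]
```

View pics/af.png

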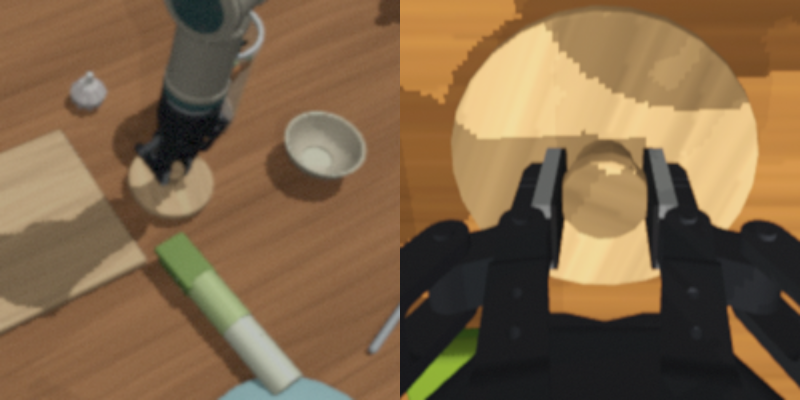

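Call:
servo_tool(rows=[{"dx": -0.04,"dy": 0,"dz": 0,"wx": 0,"wy": 0,"wz": 0,"fingers": 1},{"dx": -0.06,"dy": 0,"dz": 0,"wx": 0,"wy": 0,"wz": 0,"fingers": 1},{"dx": -0.07,"dy": 0,"dz": 0,"wx": 0,"wy": 0,"wz": 0,"fingers": 1},{"dx": -0.07,"dy": 0,"dz": 0,"wx": 0,"wy": 0,"wz": 0,"fingers": 1},{"dx": -0.06,"dy": 0,"dz": 0,"wx": 0,"wy": 0,"wz": 0,"fingers": 1}])

```text
clock: 42.7
eef_pos: [574.6, 94.7, 254.6]
tool_rot: [-1.345, 1.57, 0.226]
force: [0.3, 0.5, -2.6]
width: 26.7
```

Call:
servo_tool(rows=[{"dx": 0,"dy": 0.02,"dz": 0.025,"wx": 0,"wy": 0,"wz": 0,"fingers": 1},{"dx": 0,"dy": 0.03,"dz": 0.04,"wx": 0,"wy": 0,"wz": 0,"fingers": 1},{"dx": 0,"dy": 0.035,"dz": 0.045,"wx": 0,"wy": 0,"wz": 0,"fingers": 1},{"dx": 0,"dy": 0.025,"dz": 0.03,"wx": 0,"wy": 0,"wz": 0,"fingers": 1},{"dx": 0,"dy": 0.012,"dz": 0.015,"wx": 0,"wy": 0,"wz": 0,"fingers": 1}])

```text
clock: 43.32
eef_pos: [481.8, 212.3, 252.5]
tool_rot: [1.126, 1.57, 2.699]
force: [-0.5, -0.9, -1.9]
width: 26.9
```

Call:
servo_tool(rows=[{"dx": 0,"dy": 0,"dz": 0,"wx": 0,"wy": 0,"wz": 0,"fingers": 1},{"dx": 0,"dy": 0,"dz": 0,"wx": 0,"wy": 0,"wz": 0,"fingers": 1},{"dx": 0,"dy": 0,"dz": 0,"wx": 0,"wy": 0,"wz": 0,"fingers": 1}])

```text
clock: 43.7
eef_pos: [484.0, 209.7, 252.3]
tool_rot: [-2.752, 1.57, -1.184]
force: [-0.0, 1.0, -3.0]
width: 27.2
```

```bash
python3 - <<'E'
from h import *
s=ctrl.read_state(); p,R=T(s); print(p,R.round(3),s['width'],s['force'])
ci=ctrl.camera_info('wrist'); im=snap('wrist','ag_w'); snap('scene','ag_s')
cv2.imwrite('pics/ag.png',np.hstack([cv2.resize(im[80:400,160:480,::-1],(400,400)),cv2.resize(cv2.imread('pics/ag_s.png')[50:250,320:520],(400,400))]))
for d in ctrl.silhouettes('lid','wrist')[:2]: print(d['conf'],d['extent'])
z0=p[2]-27.4
for dx in (0,1,2):
  for z,r in [(21,58),(9,58),(46,15)]:
    P=np.array([proj(ci,[p[0]+dx+r*np.cos(a),p[1]+r*np.sin(a),z0+z]) for a in np.linspace(0,6.28,90)]); print(dx,z,P.min(0).round(1),P.max(0).round(1))
E
```

```text
[483.97404325 209.69627786 252.26775148] [[ 0.    -1.     0.002]
 [-0.001  0.002  1.   ]
 [-1.    -0.    -0.001]] 27.15497794850415 [-0.04086124  0.95984031 -2.98505305]
0.97 [323.4, 243.7, 193.6, 172.8]
0 21 [225.1 152.1] [420.  326.2]
0 9 [231.4 148.7] [413.8 313.4]
0 46 [293.3 247. ] [351.7 297.2]
1 21 [225.3 154. ] [419.8 327.4]
1 9 [231.5 150.4] [413.6 314.6]
1 46 [293.4 248.8] [351.6 298.8]
2 21 [225.5 155.9] [419.7 328.6]
2 9 [231.7 152.2] [413.4 315.7]
2 46 [293.5 250.6] [351.6 300.4]
```

View pics/ag.png

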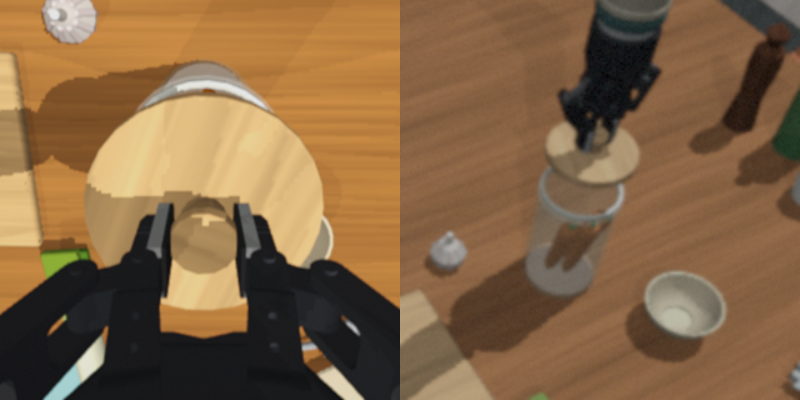

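Call:
servo_tool(rows=[{"dx": 0.02,"dy": 0,"dz": 0.0015,"wx": 0,"wy": 0,"wz": 0,"fingers": 1},{"dx": 0.02,"dy": 0,"dz": 0,"wx": 0,"wy": 0,"wz": 0,"fingers": 1},{"dx": 0.01,"dy": 0,"dz": 0,"wx": 0,"wy": 0,"wz": 0,"fingers": 1},{"dx": 0,"dy": 0,"dz": 0,"wx": 0,"wy": 0,"wz": 0,"fingers": 1},{"dx": 0,"dy": 0,"dz": 0,"wx": 0,"wy": 0,"wz": 0,"fingers": 1}])

```text
clock: 44.48
eef_pos: [483.4, 212.3, 215.0]
tool_rot: [-0.969, 1.57, 0.602]
force: [-0.3, 1.2, -2.3]
width: 26.6
```

```bash
python3 - <<'E'
from h import *
look('ah',(70,220,340,490))
E
```

```text
[483.4 212.3 215. ] 26.58 [-0.3  1.2 -2.3]
```

View pics/ah.png

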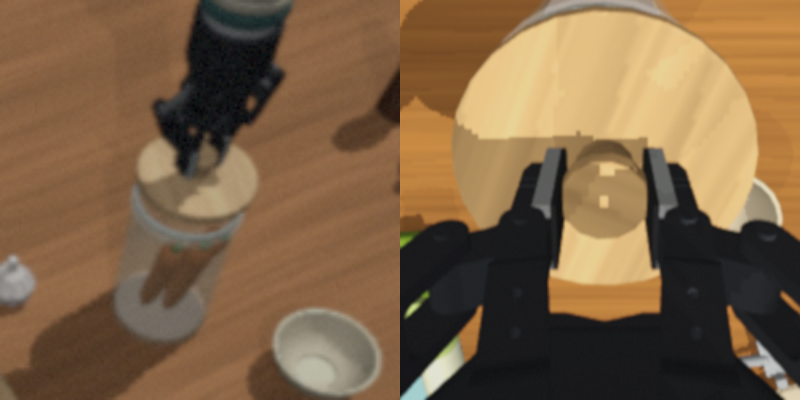

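Call:
servo_tool(rows=[{"dx": 0.006,"dy": 0,"dz": -0.0013,"wx": 0,"wy": 0,"wz": 0,"fingers": 1},{"dx": 0.004,"dy": 0,"dz": 0,"wx": 0,"wy": 0,"wz": 0,"fingers": 1},{"dx": 0,"dy": 0,"dz": 0,"wx": 0,"wy": 0,"wz": 0,"fingers": 1},{"dx": 0,"dy": 0,"dz": 0,"wx": 0,"wy": 0,"wz": 0,"fingers": 1}])

```text
clock: 45.08
eef_pos: [483.1, 211.1, 207.3]
tool_rot: [1.625, 1.571, -3.088]
force: [0.2, -0.0, -2.1]
width: 27.0
```

Call:
servo_tool(rows=[{"dx": 0.004,"dy": 0,"dz": 0,"wx": 0,"wy": 0,"wz": 0,"fingers": 1},{"dx": 0,"dy": 0,"dz": 0,"wx": 0,"wy": 0,"wz": 0,"fingers": 1}])

```text
clock: 45.32
eef_pos: [482.9, 211.0, 204.1]
tool_rot: [1.991, 1.57, -2.721]
force: [0.4, 1.4, -1.6]
width: 27.4
```

Call:
servo_tool(rows=[{"dx": 0.003,"dy": 0,"dz": 0,"wx": 0,"wy": 0,"wz": 0,"fingers": 1},{"dx": 0.002,"dy": 0,"dz": 0,"wx": 0,"wy": 0,"wz": 0,"fingers": 1},{"dx": 0,"dy": 0,"dz": 0,"wx": 0,"wy": 0,"wz": 0,"fingers": 1}])

```text
clock: 45.7
eef_pos: [483.1, 211.1, 200.5]
tool_rot: [1.862, 1.571, -2.85]
force: [-0.4, 0.3, -2.9]
width: 27.3
```

Call:
servo_tool(rows=[{"dx": 0.003,"dy": 0,"dz": 0,"wx": 0,"wy": 0,"wz": 0,"fingers": 1},{"dx": 0,"dy": 0,"dz": 0,"wx": 0,"wy": 0,"wz": 0,"fingers": 1}])

```text
clock: 45.95
eef_pos: [483.0, 211.0, 198.2]
tool_rot: [2.015, 1.57, -2.698]
force: [-0.0, -0.1, -2.4]
width: 26.9
```

```bash
python3 - <<'E'
from h import *
look('ai',(70,220,340,490))
im=ctrl.get_image('scene'); cv2.imwrite('pics/ai2.png',cv2.resize(im[115:205,365:455,::-1],None,fx=6.5,fy=6.5,interpolation=cv2.INTER_CUBIC))
E
```

```text
[483.  211.  198.2] 26.92 [-0.  -0.1 -2.4]
```

View pics/ai2.png

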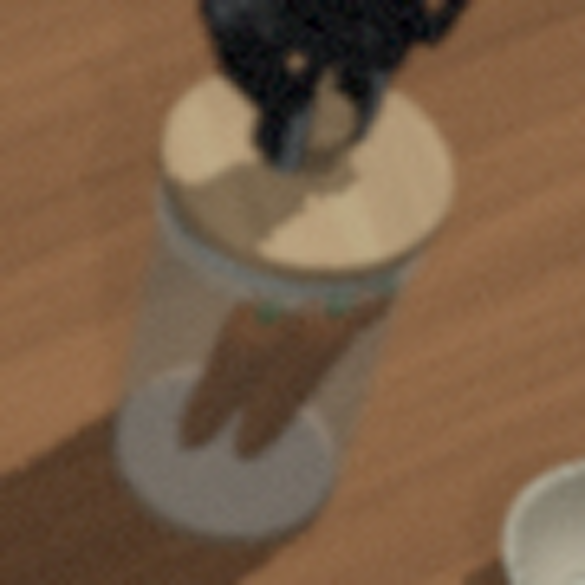

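View pics/ai.png

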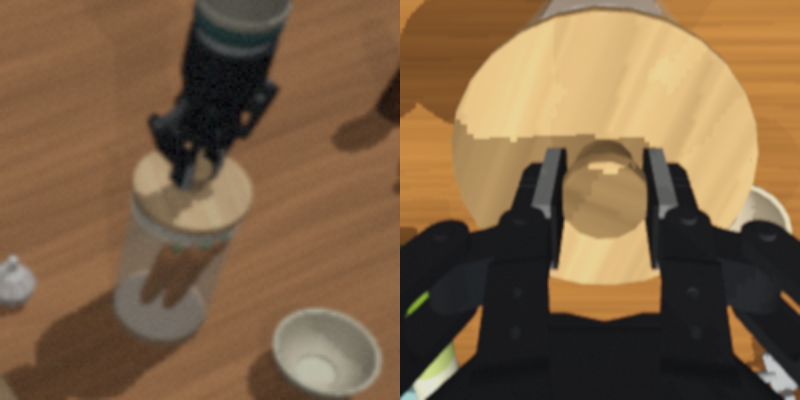

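Call:
servo_tool(rows=[{"dx": 0.003,"dy": 0,"dz": 0,"wx": 0,"wy": 0,"wz": 0,"fingers": 1},{"dx": 0,"dy": 0,"dz": 0,"wx": 0,"wy": 0,"wz": 0,"fingers": 1}])

```text
clock: 46.35
eef_pos: [483.3, 211.2, 196.2]
tool_rot: [-1.035, 1.57, 0.536]
force: [-0.2, -0.3, -1.5]
width: 26.8
```

Call:
servo_tool(rows=[{"dx": 0.002,"dy": 0,"dz": 0,"wx": 0,"wy": 0,"wz": 0,"fingers": 1},{"dx": 0,"dy": 0,"dz": 0,"wx": 0,"wy": 0,"wz": 0,"fingers": 1}])

```text
clock: 46.6
eef_pos: [483.4, 211.2, 195.8]
tool_rot: [-1.31, 1.57, 0.261]
force: [-2.6, -1.5, 9.4]
width: 26.9
```

Call:
servo_tool(rows=[{"dx": 0.002,"dy": 0,"dz": 0,"wx": 0,"wy": 0,"wz": 0,"fingers": 1},{"dx": 0,"dy": 0,"dz": 0,"wx": 0,"wy": 0,"wz": 0,"fingers": 1}])

```text
clock: 46.85
eef_pos: [483.4, 211.2, 195.7]
tool_rot: [-1.377, 1.569, 0.194]
force: [-5.0, -2.9, 18.6]
width: 27.0
```

Call:
servo_tool(rows=[{"dx": 0.002,"dy": 0,"dz": 0,"wx": 0,"wy": 0,"wz": 0,"fingers": 1},{"dx": 0,"dy": 0,"dz": 0,"wx": 0,"wy": 0,"wz": 0,"fingers": 1},{"dx": 0,"dy": 0,"dz": 0,"wx": 0,"wy": 0,"wz": 0,"fingers": 1}])

```text
clock: 47.22
eef_pos: [483.4, 211.2, 195.6]
tool_rot: [-1.399, 1.568, 0.171]
force: [-9.2, -4.3, 30.6]
width: 27.0
```

```bash
python3 - <<'E'
from h import *
s=ctrl.read_state();print(T(s)[0],np.round(s['force'],1),s['width'])
im=ctrl.get_image('scene'); cv2.imwrite('pics/aj.png',cv2.resize(im[115:205,365:455,::-1],None,fx=6.5,fy=6.5,interpolation=cv2.INTER_CUBIC))
E
```

```text
[483.40565534 211.20163653 195.61817419] [-9.2 -4.3 30.6] 27.01905081037592
```

View pics/aj.png

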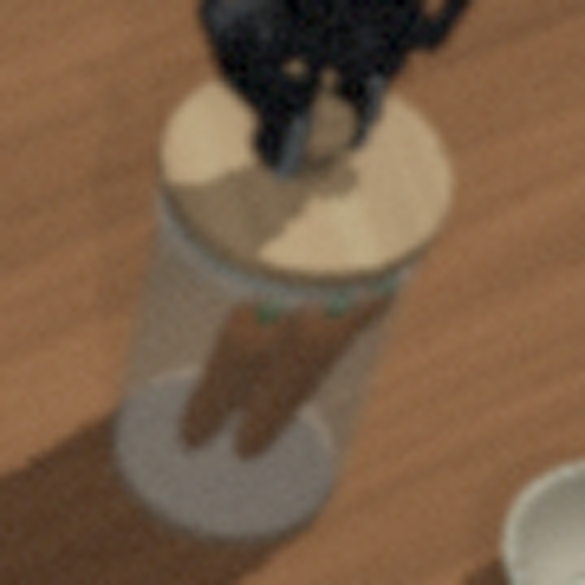

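Call:
servo_tool(rows=[{"dx": -0.003,"dy": 0,"dz": 0,"wx": 0,"wy": 0,"wz": 0,"fingers": 0.7},{"dx": 0,"dy": 0,"dz": 0,"wx": 0,"wy": 0,"wz": 0,"fingers": 0.5},{"dx": 0,"dy": 0,"dz": 0,"wx": 0,"wy": 0,"wz": 0,"fingers": 0.3},{"dx": 0,"dy": 0,"dz": 0,"wx": 0,"wy": 0,"wz": 0,"fingers": 0.3}])

```text
clock: 47.78
eef_pos: [483.1, 211.1, 193.5]
tool_rot: [1.856, 1.57, -2.856]
force: [-0.6, -0.1, 0.2]
width: 60.0
```

Call:
servo_tool(rows=[{"dx": -0.04,"dy": 0,"dz": 0,"wx": 0,"wy": 0,"wz": 0,"fingers": 0.3},{"dx": -0.07,"dy": 0,"dz": 0,"wx": 0,"wy": 0,"wz": 0,"fingers": 0.3},{"dx": -0.05,"dy": 0,"dz": 0,"wx": 0,"wy": 0,"wz": 0,"fingers": 0.3},{"dx": 0,"dy": 0,"dz": 0,"wx": 0,"wy": 0,"wz": 0,"fingers": 0.3},{"dx": 0,"dy": 0,"dz": 0,"wx": 0,"wy": 0,"wz": 0,"fingers": 0.3}])

```text
clock: 48.4
eef_pos: [482.6, 210.8, 313.0]
tool_rot: [2.038, 1.569, -2.674]
force: [0.3, 0.1, -1.4]
width: 59.9
```

```bash
python3 - <<'E'
from h import *
s=ctrl.read_state();p,R=T(s);print(p,np.round(s['force'],1),s['width'])
im=ctrl.get_image('scene'); a=cv2.imread('pics/a_scene.png')
A=cv2.resize(a[115:205,365:455],(400,400),interpolation=cv2.INTER_CUBIC);B=cv2.resize(im[115:205,365:455,::-1],(400,400),interpolation=cv2.INTER_CUBIC)
cv2.imwrite('pics/ak.png',np.hstack([A,B]))
ci=ctrl.camera_info('wrist'); snap('wrist','ak_w')
for d in ctrl.silhouettes('lid','wrist')[:1]: print(d['conf'],d['extent'])
for z0 in (169,175):
  for x,y in [(484,211)]:
    for z,r in [(21,58),(46,15)]:
      P=np.array([proj(ci,[x+r*np.cos(t),y+r*np.sin(t),z0+z]) for t in np.linspace(0,6.28,90)]); print(z0,z,P.min(0).round(1),P.max(0).round(1),(P.max(0)-P.min(0)).round(1))
w=cv2.imread('pics/ak_w.png');cv2.imwrite('pics/ak_w2.png',cv2.resize(w[100:300,220:430],None,fx=3.5,fy=3,interpolation=cv2.INTER_CUBIC))
E
```

```text
[482.60978039 210.80041622 313.00676916] [ 0.3  0.1 -1.4] 59.88335852713979
0.57 [323.6, 192.1, 115.7, 111.3]
169 21 [264.5 133.5] [381.4 245.2] [116.9 111.7]
169 46 [306.5 185.5] [339.5 216.7] [33.  31.1]
175 21 [263.3 134.2] [382.7 248. ] [119.3 113.8]
175 46 [306.1 187.4] [339.8 219.2] [33.7 31.8]
```

View pics/ak.png

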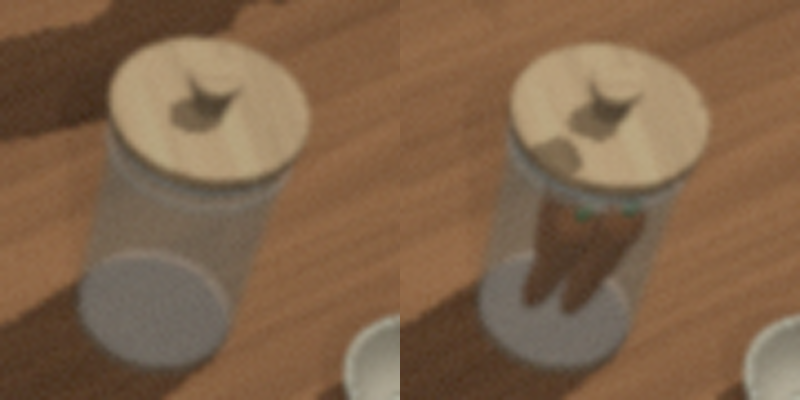

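View pics/ak_w2.png

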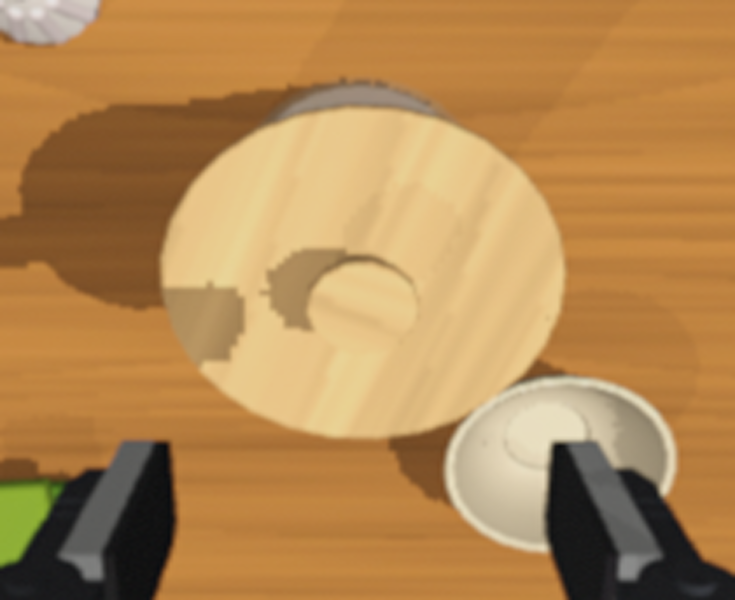

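Call:
servo_tool(rows=[{"dx": 0.03,"dy": -0.002,"dz": 0,"wx": 0,"wy": 0,"wz": 0,"fingers": 1},{"dx": 0.03,"dy": 0,"dz": 0,"wx": 0,"wy": 0,"wz": 0,"fingers": 1},{"dx": 0.03,"dy": 0,"dz": 0,"wx": 0,"wy": 0,"wz": 0,"fingers": 1},{"dx": 0.02,"dy": 0,"dz": 0,"wx": 0,"wy": 0,"wz": 0,"fingers": 1},{"dx": 0,"dy": 0,"dz": 0,"wx": 0,"wy": 0,"wz": 0,"fingers": 1}])

```text
clock: 49.18
eef_pos: [483.8, 210.7, 230.0]
tool_rot: [1.991, 1.568, -2.722]
force: [0.3, -0.5, 0.3]
width: 0.1
```

Call:
servo_tool(rows=[{"dx": 0.006,"dy": 0,"dz": 0,"wx": 0,"wy": 0,"wz": 0,"fingers": 1},{"dx": 0,"dy": 0,"dz": 0,"wx": 0,"wy": 0,"wz": 0,"fingers": 1},{"dx": 0,"dy": 0,"dz": 0,"wx": 0,"wy": 0,"wz": 0,"fingers": 1}])

```text
clock: 49.55
eef_pos: [484.9, 211.3, 227.4]
tool_rot: [-1.099, 1.57, 0.472]
force: [-0.5, -0.1, 1.1]
width: -0.0
```

Call:
servo_tool(rows=[{"dx": 0.003,"dy": 0,"dz": 0,"wx": 0,"wy": 0,"wz": 0,"fingers": 1},{"dx": 0,"dy": 0,"dz": 0,"wx": 0,"wy": 0,"wz": 0,"fingers": 1}])

```text
clock: 49.8
eef_pos: [484.5, 211.1, 224.6]
tool_rot: [1.97, 1.571, -2.743]
force: [-0.3, -0.2, -0.7]
width: 0.4
```

Call:
servo_tool(rows=[{"dx": 0.002,"dy": 0,"dz": 0,"wx": 0,"wy": 0,"wz": 0,"fingers": 1},{"dx": 0,"dy": 0,"dz": 0,"wx": 0,"wy": 0,"wz": 0,"fingers": 1}])

```text
clock: 50.05
eef_pos: [484.5, 211.1, 223.0]
tool_rot: [2.014, 1.57, -2.698]
force: [-0.6, -0.5, 0.5]
width: 0.1
```

Call:
servo_tool(rows=[{"dx": 0.004,"dy": 0,"dz": 0,"wx": 0,"wy": 0,"wz": 0,"fingers": 1},{"dx": 0,"dy": 0,"dz": 0,"wx": 0,"wy": 0,"wz": 0,"fingers": 1}])

```text
clock: 50.3
eef_pos: [484.4, 211.0, 219.8]
tool_rot: [1.968, 1.57, -2.745]
force: [-0.2, -0.0, -0.2]
width: 0.3
```

Call:
servo_tool(rows=[{"dx": 0.003,"dy": 0,"dz": 0,"wx": 0,"wy": 0,"wz": 0,"fingers": 1},{"dx": 0,"dy": 0,"dz": 0,"wx": 0,"wy": 0,"wz": 0,"fingers": 1}])

```text
clock: 50.55
eef_pos: [484.5, 211.0, 217.7]
tool_rot: [1.95, 1.57, -2.762]
force: [0.3, -1.2, -0.5]
width: -0.3
```

Call:
servo_tool(rows=[{"dx": 0.003,"dy": 0,"dz": 0,"wx": 0,"wy": 0,"wz": 0,"fingers": 1},{"dx": 0,"dy": 0,"dz": 0,"wx": 0,"wy": 0,"wz": 0,"fingers": 1}])

```text
clock: 50.8
eef_pos: [484.5, 211.1, 215.4]
tool_rot: [1.831, 1.57, -2.882]
force: [-0.5, -0.4, -0.3]
width: -0.0
```

Call:
servo_tool(rows=[{"dx": 0.003,"dy": 0,"dz": 0,"wx": 0,"wy": 0,"wz": 0,"fingers": 1},{"dx": 0,"dy": 0,"dz": 0,"wx": 0,"wy": 0,"wz": 0,"fingers": 1}])

```text
clock: 51.05
eef_pos: [484.7, 211.2, 215.1]
tool_rot: [-1.37, 1.57, 0.201]
force: [-3.7, -2.2, 12.4]
width: -0.3
```

Call:
servo_tool(rows=[{"dx": 0.002,"dy": 0,"dz": 0,"wx": 0,"wy": 0,"wz": 0,"fingers": 1},{"dx": 0,"dy": 0,"dz": 0,"wx": 0,"wy": 0,"wz": 0,"fingers": 1}])

```text
clock: 51.3
eef_pos: [484.7, 211.2, 215.0]
tool_rot: [-1.382, 1.569, 0.189]
force: [-6.4, -3.5, 24.6]
width: 0.3
```

Call:
servo_tool(rows=[{"dx": -0.02,"dy": 0,"dz": 0,"wx": 0,"wy": 0,"wz": 0,"fingers": 1},{"dx": -0.06,"dy": 0,"dz": 0,"wx": 0,"wy": 0,"wz": 0,"fingers": 1},{"dx": -0.07,"dy": 0.03,"dz": 0,"wx": 0,"wy": 0,"wz": 0,"fingers": 1},{"dx": -0.02,"dy": 0.03,"dz": 0,"wx": 0,"wy": 0,"wz": 0,"fingers": 1},{"dx": 0,"dy": 0,"dz": 0,"wx": 0,"wy": 0,"wz": 0,"fingers": 1}])

```text
clock: 51.92
eef_pos: [439.2, 211.7, 341.0]
tool_rot: [-1.082, 1.568, 0.49]
force: [-0.0, -0.3, -0.3]
width: -0.1
```

Call:
servo_tool(rows=[{"dx": 0,"dy": 0,"dz": 0,"wx": 0,"wy": 0,"wz": 0,"fingers": 1},{"dx": 0,"dy": 0,"dz": 0,"wx": 0,"wy": 0,"wz": 0,"fingers": 1}])

```text
clock: 52.18
eef_pos: [440.0, 210.7, 338.3]
tool_rot: [2.077, 1.569, -2.636]
force: [0.0, -0.2, -0.3]
width: 0.3
```

```bash
python3 - <<'E'
from h import *
s=ctrl.read_state();p,R=T(s);print(p,np.round(s['force'],1),s['width'])
snap('scene','al')
E
```

```text
[439.96993634 210.72881487 338.30876149] [ 0.  -0.2 -0.3] 0.29255202942268294
```

View pics/al.png

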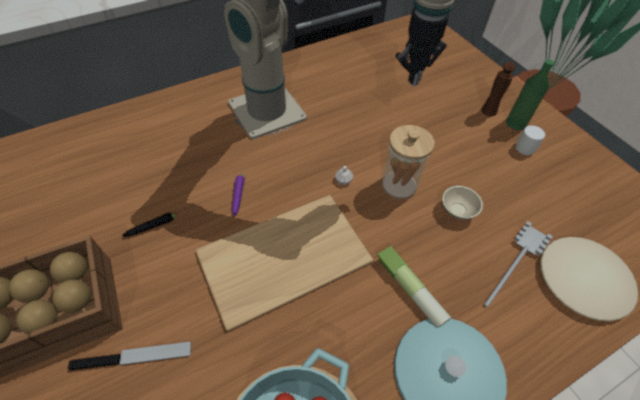

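The picture shows the board empty, with the carrots standing in the closed jar at (405,165). The garlic (344,176), leek (412,287) and bowl (461,205) have not moved, and the arm is clear.

```bash
python3 -c "
from h import *
print(ctrl.finish_job())"
```

```text
the job is handed in; nothing more can be done
None
```

I set the lid aside on the table and lowered the three orange carrots from the board into the jar, tip down and hanging within about 6° of vertical. Then I put the lid back, pressed it home and handed the job in. No verdict came back.

Last checks:
- **Lid height:** with shut fingers I touched the knob top at 215 mm. That is the fully-home height (169 + 46 mm), and it held firm under 25–30 N.
- **Lid position:** the wrist picture put the lid about 0–3 mm from the mouth centre. The knob agreed with the model, while the flange outline read about 2.8 mm off in x; both are inside the 9 mm limit.
- **Carrots:** the last pictures show all three standing in the jar, crowns up, leaning a little on the wall.
- **Bystanders and arm:** the garlic, leek and bowl are where they were, the purple and black look-alikes were not touched, and the arm is clear. The clock stood at about 52 s.

One reading disagreed: while pressing the lid down I saw no separate resistance from the seal at its raised height, only the hard stop at home. So I can't say exactly when the seal gave way, and its position was never read directly.

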